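# Free the locked lid of a microcentrifuge with its release pin

### The job

The mains has failed and the small centrifuge has locked its lid. Draw the red-handled release pin out of the black pen caddy, push it straight down through the yellow-ringed opening on the centrifuge's front deck, without forcing it, until the lid springs ajar, then put the pin back in the caddy and leave the lid ajar. Keep the caddy standing where it is with its two markers in it, and do not disturb anything else on the bench.

Things in the scene. Friction and masses are not known exactly. Their poses are not given: they have to be found in the camera images.
- release_pin: Release pin, 208 mm, 70 g: steel shaft 6 mm thick with rounded tip, 15 mm dark collar 127 to 137 mm from the tip, round red handle 22 mm thick from 136 to 208 mm. Origin at the tip, z from tip to handle. At the start it leans about 0.29 rad in a caddy well: tip on the floor, shaft on the rim of the outer wall, top towards the caddy's -x side (roughly towards the robot).
- pin_tip (a point): The very tip of the release pin (same point as the pin's origin).
- pin_grip (a point): Middle of the pin's red handle, on its axis, 172 mm above the tip: the place to grip.
- caddy: Loose black square pen caddy, 80 x 80 mm, 100 mm tall, 0.4 kg, left or right of the centrifuge (tube rack on the other side). Walls and floor 4 mm; a full-height cross makes four 34 mm wells at x, y = +-19 mm in its frame: pin at (-19, -19), markers at x = +19, empty at (-19, +19). Origin at the centre of its underside, z up.
- marker_blue: White marker with a blue cap, 12 mm diameter, 130 mm long, leaning in a well of the caddy; origin at its lower end, z along it. Stays in the caddy.
- marker_green: White marker with a green cap, 12 mm diameter, 130 mm long, leaning in the next well of the caddy; origin at its lower end, z along it. Stays in the caddy.
- centrifuge: Fixed ivory microcentrifuge, 270 mm deep (x), 240 mm wide (y). Front deck 125 mm high, from x = -135 to -88 mm; behind it the lid, its top 155 mm high when shut. Origin at the centre of its footprint on the table; the front with navy band and display faces -x of its frame, roughly towards the robot.
- release_opening (a point): Mouth centre of the 12 mm round opening with a yellow ring in the front deck, 125 mm above the table, at (-112, -60) mm in the centrifuge's frame (seen from the robot: right part). Goes straight down, deck 14 mm thick. A sprung latch plate lies 28 mm below the mouth: 2 to 6 N frees the lid after about 5 mm of travel; hard stop after about 9 mm. Axes as the centrifuge.
- lid (a joint): Angle of the centrifuge's lid about its rear hinge: 0 shut and locked; once freed a strut lifts it within about half a second to about 0.27 rad and holds it ajar; its front part then stands about 50 mm higher, up to 200 mm above the table, some 30 mm behind the opening.
- tube_rack: Loose white test-tube rack, 82 x 150 x 62 mm, holding four capped blood tubes that rise to about 102 mm. Origin at the centre of its underside. Leave it alone.
- tube_red_a: Capped blood tube, 16 mm cap, 96 mm long, standing in the rack; origin at its lower end, z along it. Leave it alone.
- tube_red_b: A second red-capped tube, as the first. Leave it alone.
- tube_purple: Purple-capped tube, same size, standing in the rack. Leave it alone.
- tube_lilac: A second purple-capped tube, same size, standing in the rack. Leave it alone.
- wash_bottle: Loose clear bottle with a red cap, 64 mm diameter, 165 mm tall, behind at the left; origin at the centre of its underside. Leave it alone.
- basin: Loose white bowl, 150 mm across, 50 mm tall, behind at the right; origin at the centre of its underside. Leave it alone.
Not all that is in view belongs to the job. Of the things that look like the release_pin, the larger one is meant. There is more than one size of the caddy; the job needs the smaller.

How it is judged (in metres and radians):
On the way, in this order (a step that is already met when the one before it is completed fails the run):
1. the release pin is drawn right out of the caddy: its tip is above the caddy's rim (z of pin_tip in the frame of caddy above 0.105 m), for 0.1 s.
2. with the pin's tip in the release opening, more than 20 mm below its mouth, the lid comes up by more than 0.05 rad (horizontal distance between pin_tip and release_opening below 0.008 m and z of pin_tip in the frame of release_opening below -0.02 m and value of joint lid above 0.05 rad), for 0.1 s.
At the end, for the whole second after the job is handed in: Lid ajar (over 0.15 rad). Pin tip down in any well of the caddy (tip within 38 mm of its centre in x and y, under 25 mm up, tilt under 0.6 rad), at rest (0.03 m/s). Caddy upright (0.1 rad), within 40 mm of its start, both markers in it (lower ends under 30 mm up) (value of joint lid above 0.15 rad and x of pin_tip in the frame of caddy between -0.038 and 0.038 m and y of pin_tip in the frame of caddy between -0.038 and 0.038 m and z of pin_tip in the frame of caddy below 0.025 m and angle between release_pin's own z axis and vertical below 0.6 rad and linear speed of release_pin below 0.03 m/s and angle between caddy's own z axis and vertical below 0.1 rad and distance of caddy from where it was at the start of the episode below 0.04 m and z of each of marker_blue, marker_green in the frame of caddy below 0.03 m); the robot touches nothing.
It fails at once if the pin is forced: more than 35 N between pin and centrifuge (contact force between release_pin and centrifuge above 35 N).
It fails at once if the caddy is tipped by more than 0.35 rad (angle between caddy's own z axis and vertical above 0.35 rad).
It fails at once if the tube rack, bottle or basin is shifted by more than 20 mm (distance of any of tube_rack, wash_bottle, basin from where it was at the start of the episode above 0.02 m).
It fails at once if a blood tube is knocked over or lifted out (tilted more than 0.5 rad or moved more than 30 mm) (angle between any of tube_red_a, tube_red_b, tube_purple, tube_lilac's own z axis and vertical above 0.5 rad or distance of any of tube_red_a, tube_red_b, tube_purple, tube_lilac from where it was at the start of the episode above 0.03 m).
It also fails if it takes over 54 s, if anything falls off the work surface, if the arm or the gripper's body presses on something with over 40 N, if the wrist force passes 120 N, or if a joint passes its speed limit or range.

### The arm

A 6-joint arm with a two-finger parallel gripper is mounted at the origin on the work surface. World frame = base frame: x ahead of the robot, y to its left, z up, the work surface at z = 0. Lengths are in mm, angles in rad, forces in N, time in s.
With the tool pointing down it reaches from about 400 to 925 mm from the base axis. Payload 12.5 kg.
Tool frame: the origin (TCP) lies at the very end of the fingers, on their centre line; the grasp point (between the pads) lies 19 mm behind it (env.grip_point_offset is the distance from the TCP to the grasp point, in mm); z points along the fingers, y is the direction in which the jaws open and shut (so a half turn about z gives the same grasp; the last joint's range is limited). The gripper opens to 95 mm and grips with 3 to 60 N. Pads are 20 mm wide; open, the fingers measure 119 mm over their backs; the gripper's body (75 mm by 180 mm) begins 59 mm behind the grasp point.
Start: joints at [-1.319, 0.491, 1.559, -0, 1.092, -0.106], TCP at [218.908, -585.428, 214.661] pointing down, gripper open.
Joint ranges: [-3.1, 3.1], [-0.84, 2.19], [0.05, 2.79], [-1.13, 4.28], [0.06, 2.93], [-2.69, 2.69]. Speed limits (rad/s): [2.22, 2.22, 2.79, 3.14, 3.14, 3.14].

### API

Orientations are given as [roll, pitch, yaw] about the fixed x, y, z axes, in that order (R = Rz(yaw) Ry(pitch) Rx(roll)).
In Python, from cell import env gives the robot as it stands.
- The arm moves only by the tool drive_tool, never from a script. Its argument "commands" is a list of rows, each an object of numbers: "dx", "dy", "dz": the shift along the world's x, y, z in mm; "yaw": the turn about the world's z in degrees. In form: [{"dx": .., "dy": .., "dz": .., "yaw": ..}, ...]. A call has 1 to 5 rows; each row shifts and turns the commanded pose from where the row before left it; what a row does not reach is not made up. A row lasts 1/12 s, in which the tool goes at most 41.7 mm and 7.16 degrees, less where a joint would pass 70% of its speed; a pose out of reach is approached as far as the arm can. A call with a gripper value outside its range is refused whole. "grip" is the opening, from 0 (shut) to 1 (fully open), set as the call begins (left out, the last holds). The fingers move at their own pace and stop on an object; the grip force is fixed at half the most. Time passes only in rows, so rows that do not move let the fingers close. It gives the time, the measured TCP pose, the force and the opening at its end, in the units of the state.
- env.state(): the state, without advancing time (a new reading comes with each control period).
- env.read_camera(name): name is "scene" or "side" or "wrist"; returns the picture (480x640x3 uint8, red, green, blue); there is no depth.
- env.calibration(name): a dict with "intrinsics" (3x3 intrinsics, pixels), "rvec" (rotation vector, rad) and "tvec" (3), from world to camera coordinates, as OpenCV has them. Camera axes: x right, y down, z forward; pixel columns grow to the right and rows downward; lengths in mm; the calibration is good to about 2 mm. The wrist camera is an equidistant fisheye: a pixel r from the principal point sees the ray r / f radians off the axis. A picture is of the moment at which its call begins: read the wrist's pose just before it. calibration takes no time and is no camera call; for the wrist camera it gives the pose at the moment of the call.
- env.job_done(): hands the job in, once; it reports no verdict.
Trained networks look in the newest picture that a camera, given by its name, has taken for a name from the list of things; names that differ only in an ending like _2 or _b are one class to them, and where a whole thing is asked for, a point or a joint stands for the part that bears it (a point fixed in the world has none). Each returns a list of dicts, best first, with "conf" (0 to 1); they miss things now and then, are a little off and sometimes report something else, mostly with a low value. They report only what shows in the picture. A call takes as long as a camera call. They do not tell look-alikes from the thing itself.
- env.trace(query, camera): "pixels" (480x640 bool, what is visible of it) and "pixel" ([column, row] in pixels, amid what is visible of it).
- env.place_of(query, camera): "pixel" ([column, row] in pixels: a listed point, or the origin of a listed thing).
The state is a dict: "t": time; "joints": joint angles; "qvel": joint speeds; "tau": joint torques, N m; "eef_pos": TCP position; "tcp_rot": TCP orientation; "ft_force": force on the tool from outside, world axes, zero at the start; "moment": the same for the moment, N m; "opening": opening from 0.0 (shut) to 1.0 (fully open).
Only numpy, scipy, OpenCV 4.12 (cv2) and the standard library are available. Lean on these libraries where they do the work, as an engineer would, in place of code of your own. Each camera call takes 0.05 s, during which the arm holds its last target.

## Working session

There is one attempt and no reset: what is moved stays moved. The work goes in short steps, Python scripts to look and compute and a tool call to move; the robot and the scene stay as the last step left them, time stands still between calls to the robot, and variables do not carry over. Pictures are saved under pics/ and viewed, and the job is handed in when it is done.

Besides the shell and the picture viewer there is one more tool, called by a JSON object that holds its "method" and its "body", one argument or row to a line. drive_tool: Moves the arm, as the interface text tells. Its arguments: {"type":"object","properties":{"commands":{"type":"array"},"grip":{"type":"number"}},"required":["commands"]}

```bash
mkdir -p pics; ls; python3 - <<'E'
from cell import env
import cv2
for n in ["scene","side","wrist"]:
    im=env.read_camera(n); cv2.imwrite(f"pics/{n}0.png",im[:,:,::-1])
    c=env.calibration(n); print(n,c)
print(env.state())
E
```

```text
pics
scene {'intrinsics': array([[599.71792643,   0.        , 317.8669039 ],
       [  0.        , 599.71792643, 238.66059796],
       [  0.        ,   0.        ,   1.        ]]), 'rvec': array([ 1.45094367,  2.3601523 , -0.67042182]), 'tvec': array([ 270.17692702, -389.86116316, 1567.38115272])}
side {'intrinsics': array([[563.48938029,   0.        , 314.42056459],
       [  0.        , 563.48938029, 237.58815652],
       [  0.        ,   0.        ,   1.        ]]), 'rvec': array([ 0.45550747, -2.49867819,  1.46292913]), 'tvec': array([536.33902456, 213.78855576, 950.66133136])}
wrist {'intrinsics': array([[371.64829954,   0.        , 316.35466091],
       [  0.        , 371.64829954, 228.64854356],
       [  0.        ,   0.        ,   1.        ]]), 'rvec': array([-2.39523932,  1.66162522,  0.2229155 ]), 'tvec': array([-623.99189114,  -28.72304037,  390.78305017])}
{'t': 0.15, 'joints': array([-1.31861930e+00,  4.91416943e-01,  1.55930554e+00, -6.97203531e-07,
        1.09172184e+00, -1.05590198e-01]), 'qvel': array([ 0.00085117, -0.00186387,  0.00032466,  0.00119115, -0.00035577,
        0.00027726]), 'tau': array([ 3.19097635e-04, -6.12895060e+01, -2.58279580e+01,  6.92038774e-02,
        4.72810550e-02, -7.95098140e-05]), 'eef_pos': array([ 218.84629469, -585.23944622,  214.19992096]), 'tcp_rot': array([-3.14074566e+00, -8.91461417e-05,  3.57767512e-01]), 'ft_force': array([ 0.35682193,  0.28290333, -0.07179668]), 'moment': array([-0.01385408, -0.01373144,  0.0199295 ]), 'opening': 0.9996438310524441}
```

View pics/scene0.png

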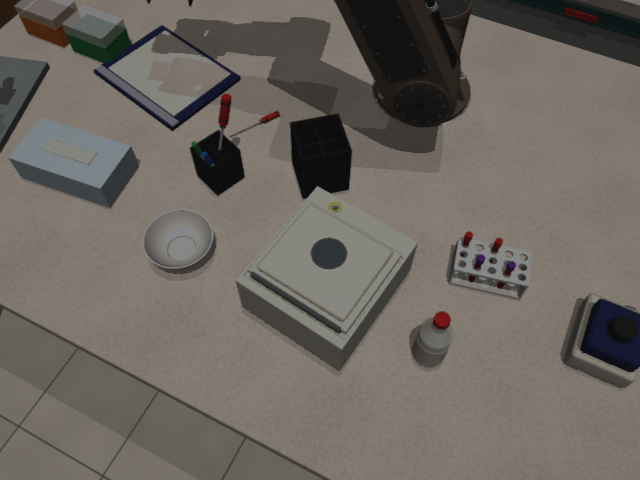

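View pics/side0.png

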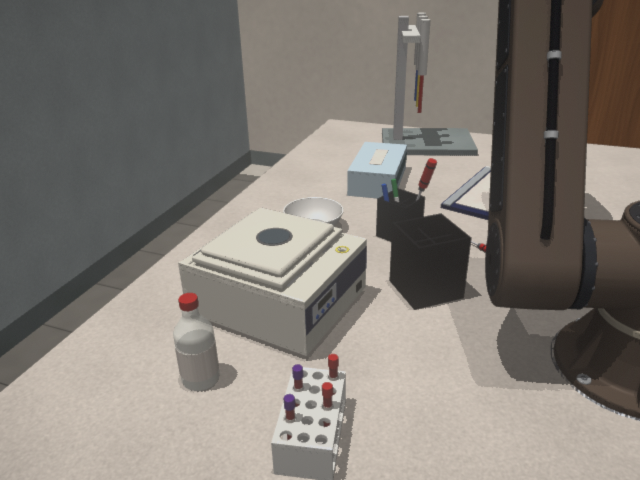

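View pics/wrist0.png

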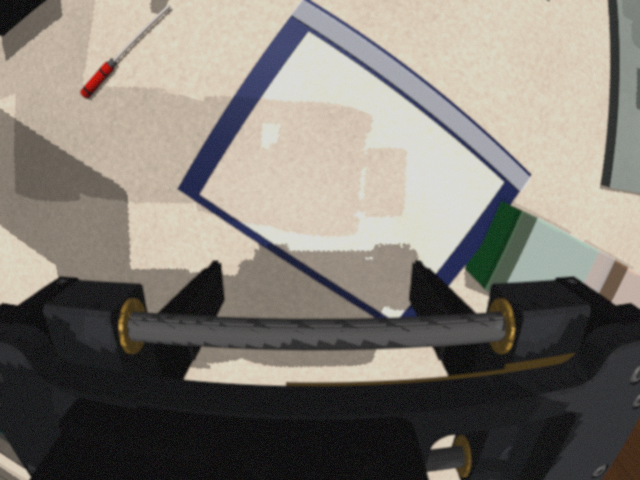

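The scene view shows two red-handled pins: one in the left black caddy, handle at about (224,110), and a smaller one lying on the bench at about (255,125). It also shows two caddies, a small one at (218,162) and a large empty one at (320,155). The job's pin is the larger one, standing in the smaller caddy with the markers. I'll confirm that with a crop and measure.

```bash
cat > h.py <<'E'
from cell import env
import numpy as np, cv2
from scipy.optimize import least_squares
def cam(n):
    c=env.calibration(n); return c["intrinsics"],cv2.Rodrigues(np.array(c["rvec"]))[0],np.array(c["tvec"]).ravel(),np.array(c["rvec"])
def proj(n,P):
    K,R,t,rv=cam(n); P=np.atleast_2d(np.array(P,float))
    if n=="wrist":
        X=P@R.T+t; r=np.hypot(X[:,0],X[:,1]); th=np.arctan2(r,X[:,2]); s=np.where(r>1e-9,th/np.maximum(r,1e-9),0)
        return np.c_[K[0,0]*X[:,0]*s+K[0,2],K[1,1]*X[:,1]*s+K[1,2]]
    return cv2.projectPoints(P,rv,t,K,None)[0][:,0]
def ray(n,p):
    K,R,t,_=cam(n); u=(np.array(p,float)-K[:2,2])/[K[0,0],K[1,1]]
    if n=="wrist":
        r=np.hypot(*u); d=np.array([u[0]*np.sin(r)/r,u[1]*np.sin(r)/r,np.cos(r)])
    else: d=np.array([u[0],u[1],1.])
    d=R.T@d; return -R.T@t,d/np.linalg.norm(d)
def onz(n,p,z):
    o,d=ray(n,p); return o+d*(z-o[2])/d[2]
def tri(obs):
    A=0;b=0
    for n,p in obs:
        o,d=ray(n,p); M=np.eye(3)-np.outer(d,d); A=A+M; b=b+M@o
    X=np.linalg.solve(A,b); return X,[np.round(proj(n,X)[0]-p,1) for n,p in obs]
def crop(im,x0,y0,x1,y1,s,f):
    cv2.imwrite(f,cv2.resize(im[y0:y1,x0:x1,::-1],None,fx=s,fy=s,interpolation=cv2.INTER_CUBIC))
E
python3 - <<'E'
from h import *
ims={n:env.read_camera(n) for n in ["scene","side"]}
crop(ims["scene"],170,80,370,230,4,"pics/c1.png"); crop(ims["side"],330,140,490,260,5,"pics/c2.png")
for q in ["pin_tip","pin_grip","release_pin","caddy","marker_blue","release_opening","centrifuge","tube_rack"]:
    for n in ["scene","side"]:
        print(q,n,[(np.round(d["pixel"],1).tolist(),round(d["conf"],2)) for d in env.place_of(q,n)][:4])
E
```

```text
pin_tip scene [([229.4, 135.3], 0.73), ([502.5, 288.9], 0.41)]
pin_tip side []
pin_grip scene [([223.3, 108.7], 0.56), ([268.6, 113.8], 0.46), ([460.9, 260.8], 0.19)]
pin_grip side [([425.7, 173.5], 0.84), ([489.6, 250.0], 0.45)]
release_pin scene []
release_pin side []
caddy scene [([219.8, 176.3], 0.72), ([322.5, 175.9], 0.59)]
caddy side [([423.3, 292.7], 0.97), ([394.8, 231.3], 0.77)]
marker_blue scene []
marker_blue side []
release_opening scene [([337.4, 207.0], 0.67)]
release_opening side [([341.0, 248.0], 0.66)]
centrifuge scene []
centrifuge side [([277.2, 303.9], 0.81)]
tube_rack scene [([484.8, 271.2], 0.83)]
tube_rack side [([311.2, 435.3], 0.71)]
```

View pics/c1.png

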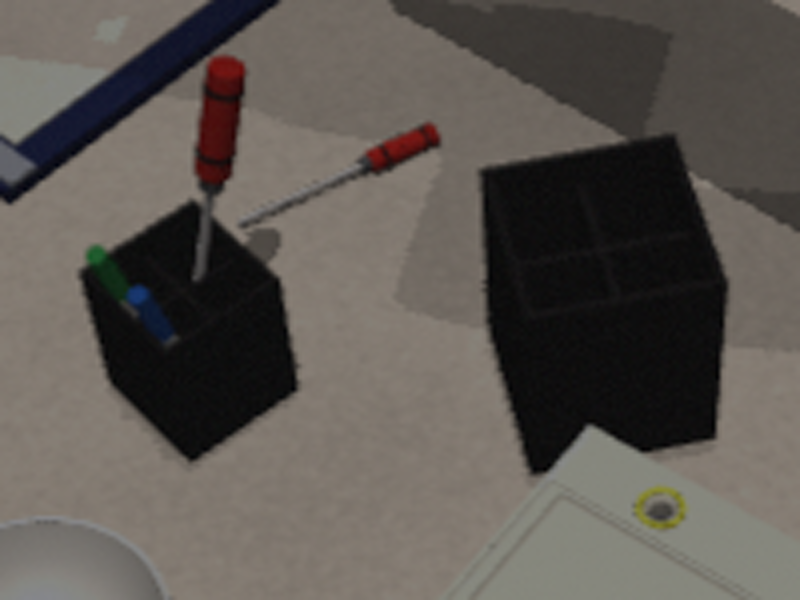

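View pics/c2.png

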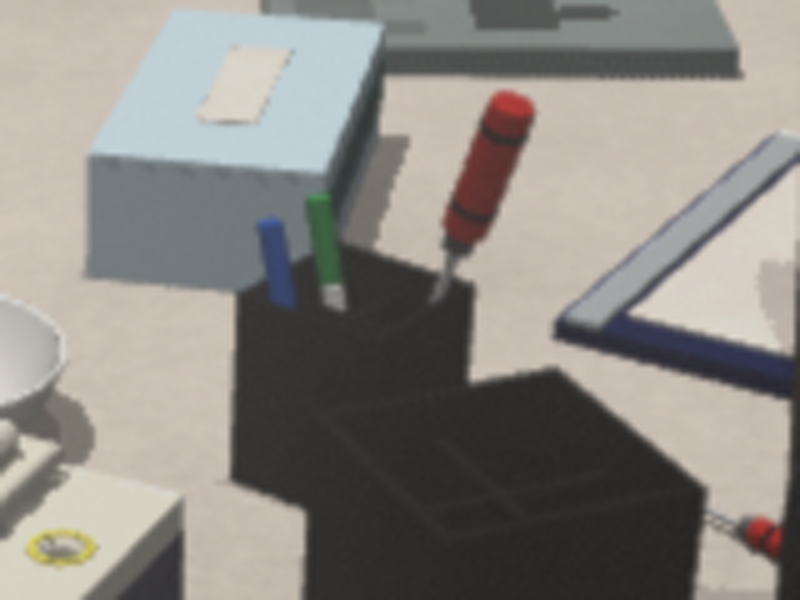

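The crops confirm it: the large pin leans in the small caddy at scene (222,120), with the green and blue markers beside it. The smaller pin on the bench and the large empty caddy are decoys. Next I'll fit the caddy, pin and opening.

```bash
python3 - <<'E'
from h import *
S=lambda p:np.array(p)/4+[170,80]
D=lambda p:np.array(p)/5+[330,140]
op=[("scene",S((660,508))),("side",D((60,548)))]
print("open tri",tri(op),[onz(n,p,125) for n,p in op])
print("net",tri([("scene",[337.4,207]),("side",[341,248])]))
# caddy
rim=[S(p) for p in [(82,272),(193,203),(280,280),(170,348)]]
R=np.array([onz("scene",p,100) for p in rim]); print("rim",R.round(1), "centre",R.mean(0))
bot=[S(p) for p in [(112,382),(192,460),(297,388)]]
B=np.array([onz("scene",p,0) for p in bot]); print("bot",B.round(1))
sr=[D(p) for p in [(237,293),(345,243),(473,287)]]
print("side rim",np.array([onz("side",p,100) for p in sr]).round(1)); print("side bot",onz("side",D((233,482)),0))
# fit caddy pose
cs=np.array([[40,40],[40,-40],[-40,-40],[-40,40]])
def model(v,roll):
    c,s=np.cos(v[2]),np.sin(v[2]); M=np.array([[c,-s],[s,c]]); return np.roll(cs,roll,0)@M.T+v[:2]
def f(v):
    X=model(v,0); r=(np.c_[X]-R[:,:2]).ravel()
    from scipy.spatial.distance import cdist
    b=cdist(B[:,:2],X).min(1); s=cdist(np.array([onz("side",p,100) for p in sr])[:,:2],X).min(1)
    from itertools import permutations
    r=cdist(R[:,:2],X).min(1)
    return np.r_[r,b,s]
c0=R.mean(0)[:2]
best=min((least_squares(f,[*c0,y]) for y in np.linspace(-0.78,0.7,8)),key=lambda r:r.cost); print("caddy",best.x,best.fun.round(1))
# pin
top=tri([("scene",S((227,64))),("side",D((513,100)))]);bo=tri([("scene",S((212,178))),("side",D((463,235)))])
print(top,bo,np.linalg.norm(top[0]-bo[0]))
print("tube rack",onz("scene",[484.8,271.2],0),"big caddy",onz("scene",[322.5,175.9],0))
br=[S(p) for p in [(480,172),(672,136),(726,285),(530,315)]]
for z in (100,120,140): print(z,np.array([onz("scene",p,z) for p in br]).round(0).tolist())
print("bigbot",np.array([onz("scene",S(p),0) for p in [(535,472),(716,436)]]).round())
E
```

```text
open tri (array([517.96175991,  -2.57080219, 124.13957355]), [array([0. , 0.2]), array([ 0.2, -0.1])]) [array([518.081671  ,  -2.64367604, 125.        ]), array([517.61772041,  -0.53851444, 125.        ])]
net (array([518.69647834,   2.82005454, 129.88677026]), [array([-0. , -0.2]), array([-0.1,  0.1])])
rim [[ 504.  -365.1  100. ]
 [ 432.8 -337.1  100. ]
 [ 459.2 -264.4  100. ]
 [ 527.5 -293.1  100. ]] centre [ 480.85162325 -314.92215606  100.        ]
bot [[ 503.2 -365.6    0. ]
 [ 530.3 -293.5    0. ]
 [ 457.7 -266.1    0. ]]
side rim [[ 530.6 -290.6  100. ]
 [ 497.  -361.7  100. ]
 [ 428.6 -331.6  100. ]]
side bot [ 529.33995788 -289.80468289    0.        ]Traceback (most recent call last):
  File "<stdin>", line 26, in <module>
  File "<stdin>", line 26, in <genexpr>
    return func(*args, **kwargs)
    result = trf(vector_fun.fun, vector_fun.jac, x0, f0, J0, lb, ub, ftol, xtol,
                 gtol, max_nfev, x_scale, loss_function, tr_solver,
                 tr_options.copy(), verbose, callback=callback_wrapped)
    return trf_no_bounds(
        fun, jac, x0, f0, J0, ftol, x
[... 196 characters left out ...]
rapped(xp_copy(self.x))
             ~~~~~~~~~~~~~~~~^^^^^^^^^^^^^^^^^
    return np.atleast_1d(self.fun(x))
                         ~~~~~~~~^^^
    return self.f(x, *self.args, **self.kwargs)
           ~~~~~~^^^^^^^^^^^^^^^^^^^^^^^^^^^^^^
  File "<stdin>", line 21, in f
  File "h.py", line 19, in onz
    o,d=ray(n,p); return o+d*(z-o[2])/d[2]
        ~~~^^^^^
  File "h.py", line 13, in ray
    K,R,t,_=cam(n); u=(np.array(p,float)-K[:2,2])/[K[0,0],K[1,1]]
            ~~~^^^
  File "h.py", line 5, in cam
    c=env.calibration(n); return c["intrinsics"],cv2.Rodrigues(np.array(c["rvec"]))[0],np.array(c["tvec"]).ravel(),np.array(c["rvec"])
ValueError: time passes only in moves, steps and waits
```

```bash
python3 - <<'E'
import re
s=open('h.py').read()
s=s.replace('''def cam(n):
    c=env''','''import functools
@functools.lru_cache(None)
def cam(n):
    c=env''')
open('h.py','w').write(s)
E
python3 - <<'E'
from h import *
S=lambda p:np.array(p)/4+[170,80]
D=lambda p:np.array(p)/5+[330,140]
top=tri([("scene",S((227,64))),("side",D((513,100)))]);bo=tri([("scene",S((212,178))),("side",D((463,235)))])
print(top,bo,np.linalg.norm(top[0]-bo[0]))
# caddy fit
obs=[("scene",S(p),c) for p,c in [((82,272),(40,-40,100)),((193,203),(-40,-40,100)),((280,280),(-40,40,100)),((170,348),(40,40,100)),((112,382),(40,-40,0)),((192,460),(40,40,0)),((297,388),(-40,40,0))]]
obs+=[("side",D(p),c) for p,c in [((237,293),(40,40,100)),((345,243),(40,-40,100)),((473,287),(-40,-40,100)),((233,482),(40,40,0))]]
def W(v,c):
    cc,s=np.cos(v[2]),np.sin(v[2]); return np.array([v[0]+cc*c[0]-s*c[1],v[1]+s*c[0]+cc*c[1],c[2]])
f=lambda v:np.concatenate([proj(n,W(v,c))[0]-p for n,p,c in obs])
r=least_squares(f,[481,-315,-.35]); print("caddy",r.x,r.fun.round(1))
v=r.x
# pin fit: tip within, direction
po=[("scene",S((227,64)),208),("scene",S((212,178)),138),("side",D((513,100)),208),("side",D((463,235)),138),("scene",S((198,280)),None),("side",D((436,300)),None)]
def axis(q): 
    d=np.array([q[3],q[4],1.]);return d/np.linalg.norm(d)
def g(q):
    o=[]
    for n,p,l in po:
        if l: o.append(proj(n,np.array(q[:3])+axis(q)*l)[0]-p)
    o.append([(q[2]-5)/2]); 
    return np.concatenate(o)
q=least_squares(g,[*W(v,(-19,-19,5)),-.2,0]); print("pin",q.x,q.fun.round(1))
a=axis(q.x); t=q.x[:3]; print("tilt",np.arccos(a[2]),"dir",np.degrees(np.arctan2(a[1],a[0])),"grip",t+a*172,"top",t+208*a,"rim cross",t+a*100/a[2])
Rv=np.array([[np.cos(v[2]),np.sin(v[2])],[-np.sin(v[2]),np.cos(v[2])]])
print("tip in caddy",Rv@(t[:2]-v[:2]),"rim in caddy",Rv@((t+a*95/a[2])[:2]-v[:2]), "lean in caddy",Rv@a[:2])
br=[S(p) for p in [(480,172),(672,136),(726,285),(530,315)]]
for z in (100,130,150): print(z,np.array([onz("scene",p,z) for p in br]).round(0).tolist())
print("bigbot",np.array([onz("scene",S(p),0) for p in [(535,472),(716,436)]]).round().tolist())
E
```

```text
(array([ 413.6780911, -311.2996698,  202.1164567]), [array([0. , 0.1]), array([ 0.1, -0.1])]) (array([ 433.28859385, -319.67958811,  130.37188108]), [array([-0. , -0.2]), array([-0.2,  0.2])]) 74.84703721576771
caddy [ 4.79621853e+02 -3.15275939e+02 -3.68787887e-01] [-0.4 -0.7  0.8 -1.6  0.9 -0.6 -0.7  1.4 -0.3 -0.4  0.2  0.5  1.1  0.1
 -0.1 -0.3 -1.7 -1.1  0.9 -1.1 -0.5 -0.6]
pin [ 4.77675251e+02 -3.26590860e+02  3.58991434e+00 -3.28690736e-01
  7.31217026e-02] [-0.1  0.2  0.4 -0.7  0.5  0.4 -0.9 -1.1 -0.7]
tilt 0.32480081899750507 dir 167.458017474666 grip [ 424.09640585 -314.67152108  166.59677529] top [ 412.88222898 -312.17677566  200.71449038] rim cross [ 444.80617733 -319.27869002  103.58991434]
tip in caddy [  2.26313792 -11.25588339] rim in caddy [-29.36715864 -16.03274396] lean in caddy [-0.31554194 -0.04765367]
100 [[339.0, -203.0, 100.0], [264.0, -118.0, 100.0], [351.0, -43.0, 100.0], [419.0, -130.0, 100.0]]
130 [[362.0, -189.0, 130.0], [290.0, -106.0, 130.0], [374.0, -33.0, 130.0], [440.0, -118.0, 130.0]]
150 [[378.0, -180.0, 150.0], [307.0, -99.0, 150.0], [390.0, -27.0, 150.0], [455.0, -110.0, 150.0]]
bigbot [[448.0, -113.0, 0.0], [378.0, -31.0, 0.0]]
```

Everything agrees: the caddy is at about (480,-315) with yaw of about -0.36. The pin leans along caddy -x, and its handle is at about (421,-314,175). The opening is at (518,-2,125).

My plan is to bring the jaws around the handle, opening along the lean direction. I then move the tool towards the well to bring the pin upright, and close, so the flat pads square the pin to vertical.

{"method": "drive_tool", "body": {
  "commands": [
    {"dx": 20, "dy": 27, "dz": 11, "yaw": 5},
    {"dx": 20, "dy": 27, "dz": 11, "yaw": 5},
    {"dx": 20, "dy": 27, "dz": 11, "yaw": 5},
    {"dx": 20, "dy": 27, "dz": 11, "yaw": 5},
    {"dx": 20, "dy": 27, "dz": 11, "yaw": 5}
  ],
  "grip": 1.0
}}

```text
t: 1.47
eef_pos: [319.5, -449.1, 270.2]
tcp_rot: [3.141, -0.0, 0.798]
ft_force: [0.6, -0.5, -0.1]
opening: 1.003
```

{"method": "drive_tool", "body": {
  "commands": [
    {"dx": 20, "dy": 27, "yaw": 5},
    {"dx": 20, "dy": 27, "yaw": 5},
    {"dx": 20, "dy": 27, "yaw": 5},
    {"dx": 20, "dy": 27, "yaw": 5},
    {"dx": 22, "dy": 28, "yaw": 3}
  ]
}}

```text
invalid input
```

{"method": "drive_tool", "body": {
  "commands": [
    {"dx": 0},
    {"dx": 0}
  ]
}}

```text
invalid input
```

```bash
python3 - <<'E'
from h import *
im=env.read_camera("wrist"); cv2.imwrite("pics/w1.png",im[:,:,::-1])
cv2.imwrite("pics/s1.png",env.read_camera("side")[:,:,::-1])
s=env.state(); print(s["t"],s["eef_pos"],s["tcp_rot"],s["ft_force"])
E
```

```text
1.5667 [ 321.2341767  -447.78643948  271.7729691 ] [3.13875774e+00 1.81272839e-04 8.00834122e-01] [ 0.27287647 -0.05936196 -0.32872216]
```

View pics/w1.png

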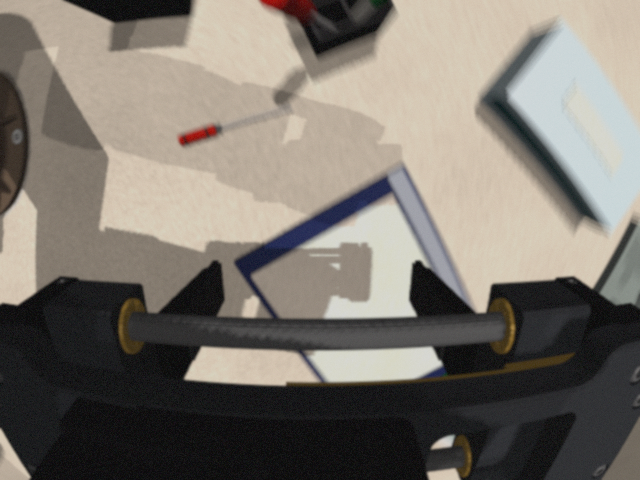

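View pics/s1.png

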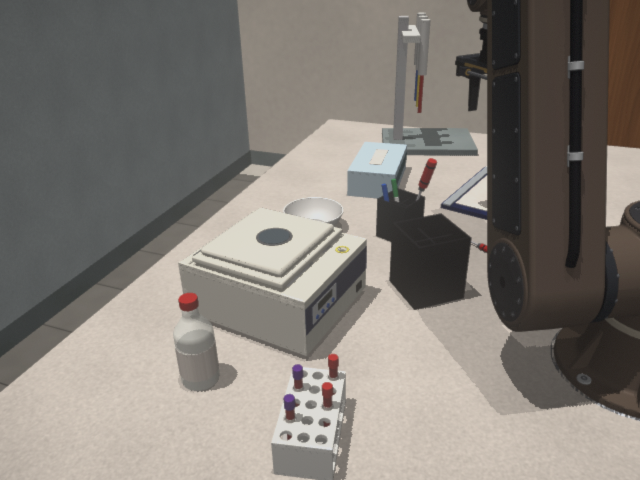

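The wrist view shows the caddy with the pin at its top edge, around (290,10). The second move was refused, probably because its rows left out some keys, so I'm sending full rows now.

{"method": "drive_tool", "body": {
  "commands": [
    {"dx": 20, "dy": 27, "dz": 0, "yaw": 5},
    {"dx": 20, "dy": 27, "dz": 0, "yaw": 5},
    {"dx": 20, "dy": 27, "dz": 0, "yaw": 5},
    {"dx": 20, "dy": 27, "dz": 0, "yaw": 5},
    {"dx": 21, "dy": 27, "dz": 0, "yaw": 3}
  ]
}}

```text
t: 1.98
eef_pos: [420.3, -314.7, 269.5]
tcp_rot: [3.142, 0.0, 1.199]
ft_force: [1.1, -0.5, 0.1]
opening: 1.0
```

{"method": "drive_tool", "body": {
  "commands": [
    {"dx": 0, "dy": 0, "dz": 0, "yaw": 0},
    {"dx": 0, "dy": 0, "dz": 0, "yaw": 0}
  ]
}}

```text
t: 2.15
eef_pos: [420.5, -314.8, 269.5]
tcp_rot: [3.142, 0.0, 1.197]
ft_force: [0.3, -0.0, 0.0]
opening: 0.999
```

```bash
python3 - <<'E'
from h import *
im=env.read_camera("wrist"); cv2.imwrite("pics/w2.png",im[:,:,::-1])
cv2.imwrite("pics/s2.png",env.read_camera("side")[:,:,::-1])
s=env.state(); print(s["t"],s["eef_pos"],s["tcp_rot"],s["ft_force"])
P=[[413.7,-311.3,202],[433.3,-319.7,130],[421,-314,175],[520,-3,125]]
print(proj("wrist",P))
E
```

```text
2.25 [ 419.5702374  -316.14633514  269.50034182] [-3.14147800e+00  2.69716095e-04  1.19432538e+00] [-0.3101231   0.05214566 -0.44213465]
[[ 305.27033229  240.25362848]
 [ 332.42262499  216.17798587]
 [ 316.783419    229.27002123]
 [ 292.66864249 -121.86623112]]
```

View pics/w2.png

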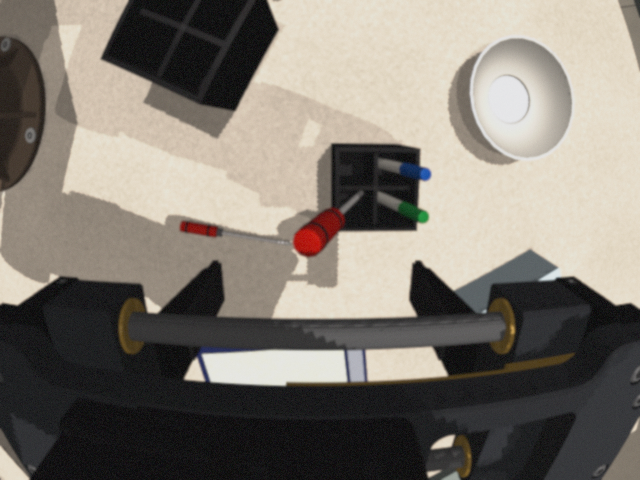

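The wrist view agrees with the prediction: the handle top is at (307,241), against a projected (305,240), and the jaws line up with the caddy's x axis. Descending now.

{"method": "drive_tool", "body": {
  "commands": [
    {"dx": 0, "dy": 0, "dz": -28, "yaw": 0},
    {"dx": 0, "dy": 0, "dz": -28, "yaw": 0},
    {"dx": 0, "dy": 0, "dz": -28, "yaw": 0},
    {"dx": 0, "dy": 0, "dz": -28, "yaw": 0},
    {"dx": 0, "dy": 0, "dz": 0, "yaw": 0}
  ]
}}

```text
t: 2.67
eef_pos: [417.6, -315.3, 153.4]
tcp_rot: [-3.135, -0.003, 1.193]
ft_force: [-0.0, 0.4, -0.3]
opening: 1.003
```

{"method": "drive_tool", "body": {
  "commands": [
    {"dx": 0, "dy": 0, "dz": 0, "yaw": 0},
    {"dx": 0, "dy": 0, "dz": 0, "yaw": 0},
    {"dx": 0, "dy": 0, "dz": 0, "yaw": 0}
  ],
  "grip": 0.42
}}

```text
t: 2.92
eef_pos: [420.2, -316.4, 159.3]
tcp_rot: [3.139, 0.001, 1.195]
ft_force: [0.1, -0.1, -0.6]
opening: 0.842
```

```bash
python3 - <<'E'
from h import *
im=env.read_camera("wrist"); cv2.imwrite("pics/w3.png",im[:,:,::-1])
im=env.read_camera("side"); crop(im,330,80,530,230,4,"pics/s3.png")
s=env.state(); print(s["t"],s["eef_pos"],s["tcp_rot"],s["ft_force"],s["opening"])
E
```

```text
3.0167 [ 420.21891416 -315.991129    159.07051555] [3.13929650e+00 9.49030021e-04 1.19517013e+00] [-0.17970094  0.01448162 -0.34379516] 0.7618539746253115
```

View pics/w3.png

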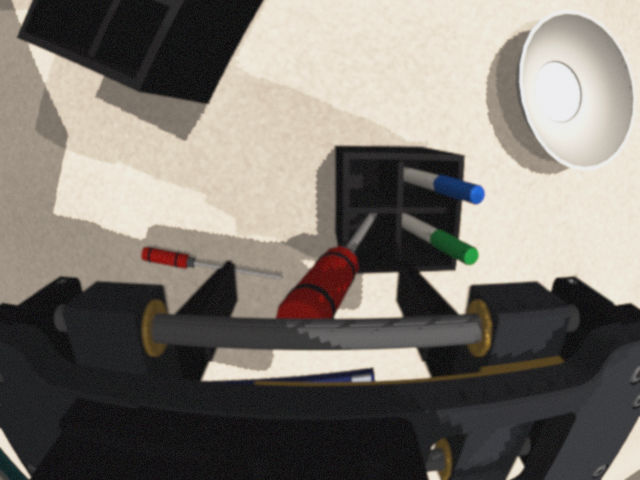

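View pics/s3.png

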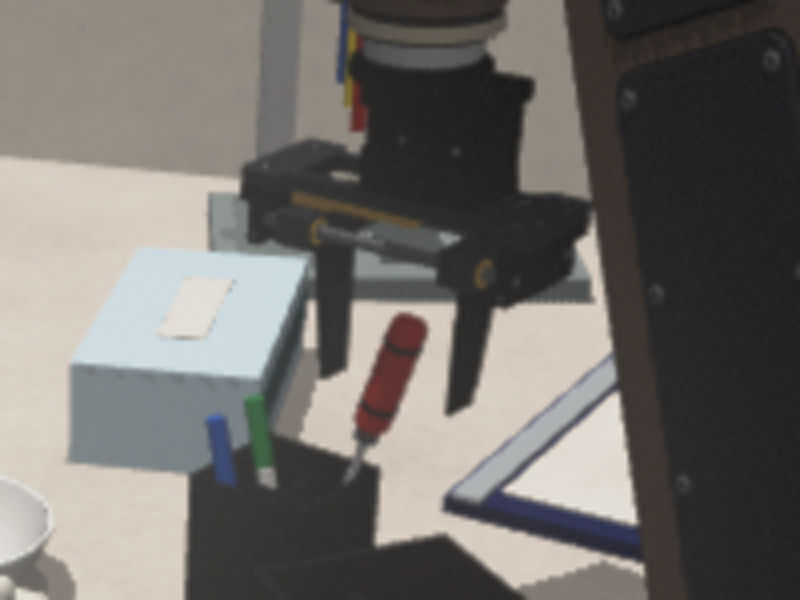

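```bash
python3 - <<'E'
from h import *
P=[[413.7,-311.3,202],[433.3,-319.7,130],[420,-316,159],[439.5,-322.5,108]]
print(proj("wrist",P)); s=env.state(); print(s["t"])
E
```

```text
[[296.84030165 324.09706801]
 [339.74218142 261.58302982]
 [315.88899458 284.59540999]
 [348.25758768 249.81394933]]
3.0167
```

The handle sits between the jaws, at about (320,290), and lies within 2 mm of the predicted line. I'll finish the partial closing, then bring the pin upright.

{"method": "drive_tool", "body": {
  "commands": [
    {"dx": 0, "dy": 0, "dz": 0, "yaw": 0},
    {"dx": 0, "dy": 0, "dz": 0, "yaw": 0},
    {"dx": 0, "dy": 0, "dz": 0, "yaw": 0},
    {"dx": 0, "dy": 0, "dz": 0, "yaw": 0},
    {"dx": 0, "dy": 0, "dz": 0, "yaw": 0}
  ]
}}

```text
t: 3.43
eef_pos: [419.9, -315.4, 157.7]
tcp_rot: [3.141, 0.0, 1.196]
ft_force: [-0.3, 1.2, -0.7]
opening: 0.438
```

{"method": "drive_tool", "body": {
  "commands": [
    {"dx": 4.5, "dy": -1.5, "dz": 0, "yaw": 0},
    {"dx": 4.5, "dy": -1.5, "dz": 0, "yaw": 0},
    {"dx": 4.5, "dy": -1.5, "dz": 0, "yaw": 0},
    {"dx": 4.5, "dy": -1.5, "dz": 0, "yaw": 0}
  ]
}}

```text
t: 3.77
eef_pos: [438.5, -321.6, 157.6]
tcp_rot: [3.141, 0.0, 1.196]
ft_force: [-0.0, -0.1, -0.5]
opening: 0.42
```

{"method": "drive_tool", "body": {
  "commands": [
    {"dx": 4.5, "dy": -1.5, "dz": 0, "yaw": 0},
    {"dx": 4.5, "dy": -1.5, "dz": 0, "yaw": 0},
    {"dx": 4.5, "dy": -1.5, "dz": 0, "yaw": 0},
    {"dx": 4.5, "dy": -1.5, "dz": 0, "yaw": 0}
  ]
}}

```text
t: 4.1
eef_pos: [456.4, -327.6, 157.6]
tcp_rot: [3.142, -0.0, 1.196]
ft_force: [0.6, 0.6, 0.2]
opening: 0.419
```

```bash
python3 - <<'E'
from h import *
im=env.read_camera("wrist"); cv2.imwrite("pics/w4.png",im[:,:,::-1])
im=env.read_camera("side"); crop(im,330,80,530,230,4,"pics/s4.png")
s=env.state(); print(s["t"],s["eef_pos"],s["tcp_rot"],s["ft_force"],s["opening"])
E
```

```text
4.2 [ 456.52618557 -327.63526866  157.54089725] [3.14133040e+00 5.40138011e-05 1.19583853e+00] [ 0.3120249   0.0367162  -1.19346842] 0.41970681251139846
```

View pics/w4.png

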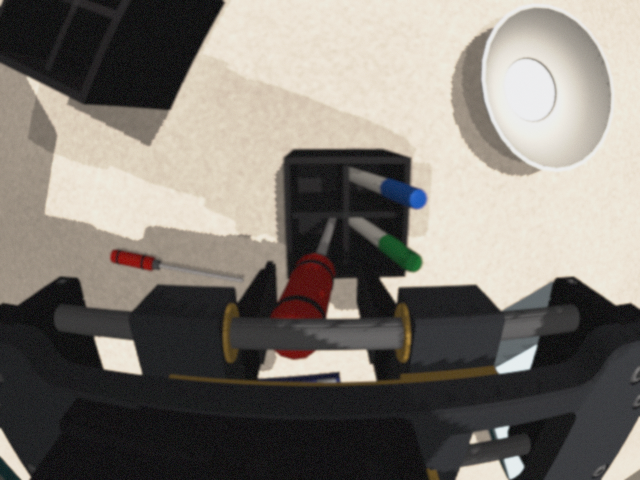

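View pics/s4.png

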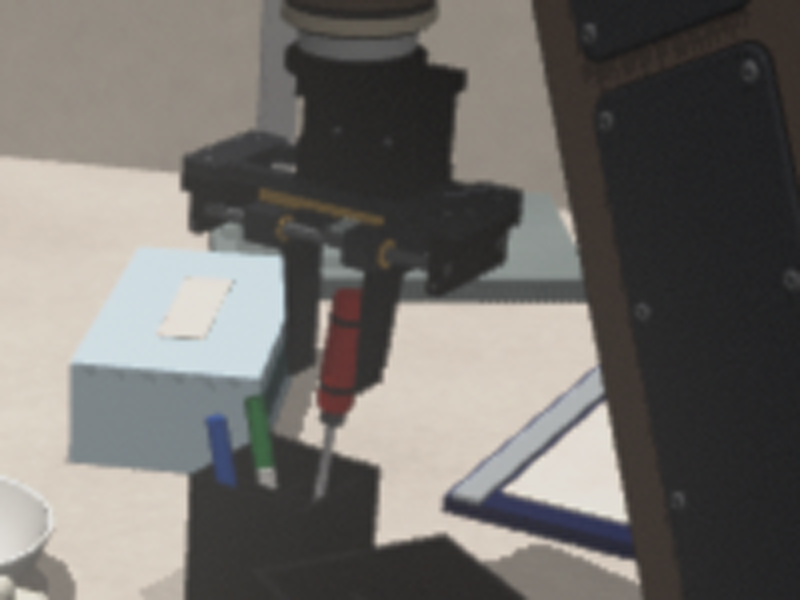

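The pin is now nearly upright between the pads, with its shaft still in the well. Closing.

{"method": "drive_tool", "body": {
  "commands": [
    {"dx": 0, "dy": 0, "dz": 0, "yaw": 0},
    {"dx": 0, "dy": 0, "dz": 0, "yaw": 0},
    {"dx": 0, "dy": 0, "dz": 0, "yaw": 0},
    {"dx": 0, "dy": 0, "dz": 0, "yaw": 0},
    {"dx": 0, "dy": 0, "dz": 0, "yaw": 0}
  ],
  "grip": 0.0
}}

```text
t: 4.62
eef_pos: [455.8, -327.4, 157.7]
tcp_rot: [3.141, 0.0, 1.195]
ft_force: [0.5, -0.9, -1.0]
opening: 0.227
```

{"method": "drive_tool", "body": {
  "commands": [
    {"dx": 0, "dy": 0, "dz": 0, "yaw": 0},
    {"dx": 0, "dy": 0, "dz": 0, "yaw": 0},
    {"dx": 0, "dy": 0, "dz": 0, "yaw": 0}
  ]
}}

```text
t: 4.87
eef_pos: [455.9, -327.4, 157.7]
tcp_rot: [3.142, 0.0, 1.196]
ft_force: [0.3, 0.0, -0.3]
opening: 0.227
```

```bash
python3 - <<'E'
from h import *
im=env.read_camera("scene"); crop(im,150,40,350,190,4,"pics/c5.png")
im=env.read_camera("side"); crop(im,330,80,530,230,4,"pics/s5.png")
s=env.state(); print(s["t"],s["eef_pos"],s["tcp_rot"],s["ft_force"],s["opening"])
E
```

```text
4.9667 [ 455.90479013 -327.40463107  157.66898312] [3.14151830e+00 2.17687145e-05 1.19560624e+00] [ 0.55591684 -0.23519413  0.30710381] 0.2321057777378717
```

View pics/c5.png

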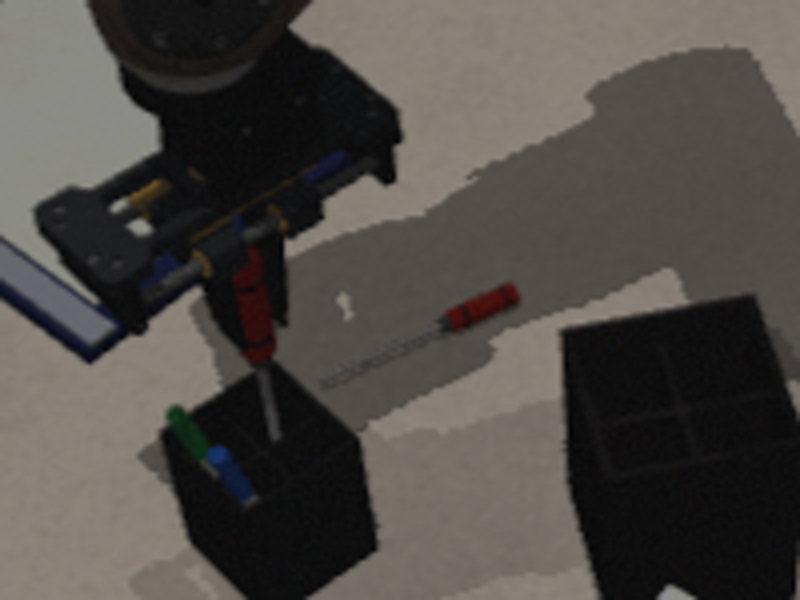

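View pics/s5.png

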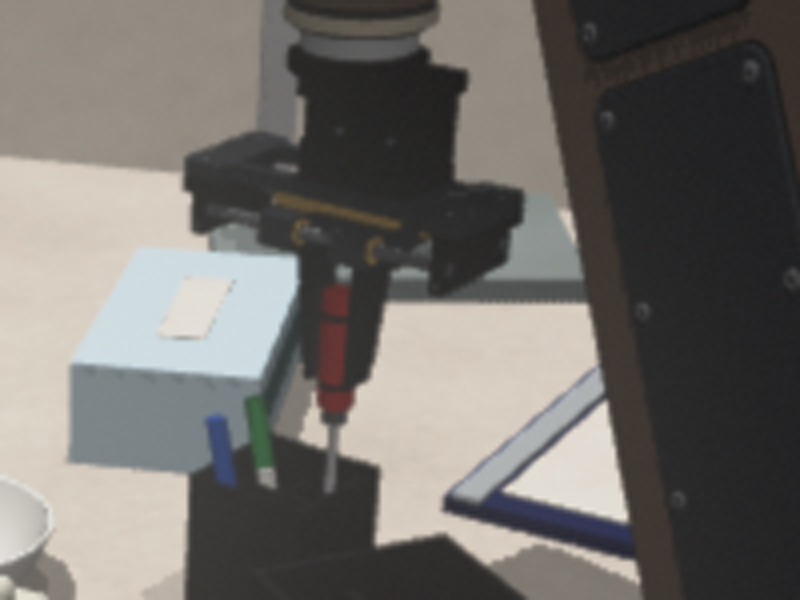

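The pin is held upright at a 22 mm opening. Lifting straight up.

{"method": "drive_tool", "body": {
  "commands": [
    {"dx": 0, "dy": 0, "dz": 15, "yaw": 0},
    {"dx": 0, "dy": 0, "dz": 25, "yaw": 0},
    {"dx": 0, "dy": 0, "dz": 25, "yaw": 0},
    {"dx": 0, "dy": 0, "dz": 25, "yaw": 0},
    {"dx": 0, "dy": 0, "dz": 25, "yaw": 0}
  ]
}}

```text
t: 5.38
eef_pos: [455.7, -327.2, 273.8]
tcp_rot: [-3.141, -0.0, 1.196]
ft_force: [0.2, -0.1, -0.1]
opening: 0.223
```

{"method": "drive_tool", "body": {
  "commands": [
    {"dx": 0, "dy": 0, "dz": 25, "yaw": 0},
    {"dx": 0, "dy": 0, "dz": 25, "yaw": 0},
    {"dx": 0, "dy": 0, "dz": 15, "yaw": 0},
    {"dx": 0, "dy": 0, "dz": 0, "yaw": 0},
    {"dx": 0, "dy": 0, "dz": 0, "yaw": 0}
  ]
}}

```text
t: 5.8
eef_pos: [455.8, -327.3, 337.5]
tcp_rot: [3.141, 0.0, 1.196]
ft_force: [-0.8, 0.8, -1.6]
opening: 0.229
```

```bash
python3 - <<'E'
from h import *
im=env.read_camera("scene"); crop(im,150,0,350,150,4,"pics/c6.png")
im=env.read_camera("side"); crop(im,330,0,530,150,4,"pics/s6.png")
s=env.state(); print(s["t"],s["eef_pos"],s["tcp_rot"],s["ft_force"],s["opening"])
for n in ["scene","side"]: 
  for q in ["pin_tip","pin_grip"]: print(n,q,[(np.round(d["pixel"],1).tolist(),round(d["conf"],2)) for d in env.place_of(q,n)][:3])
E=s["eef_pos"]
for n in ["scene","side"]: print(n,proj(n,[E-[0,0,153],E]).round(1).tolist())
E
```

```text
5.9 [ 455.57543159 -327.11764745  336.18606492] [-3.13968698e+00 -7.50918360e-04  1.19556103e+00] [-0.81538356  0.96805621 -0.94579916] 0.22696011127538182
scene pin_tip [([210.4, 115.6], 0.89), ([229.6, 135.9], 0.46)]
scene pin_grip [([195.7, 45.1], 0.61), ([267.5, 112.7], 0.46)]
side pin_tip [([416.6, 161.2], 0.6)]
side pin_grip [([418.2, 90.5], 0.79), ([489.2, 248.7], 0.53), ([397.0, 233.4], 0.23)]
scene [[211.2, 112.9], [199.3, 56.3]]
side [[414.9, 163.3], [419.4, 96.1]]
```

View pics/c6.png

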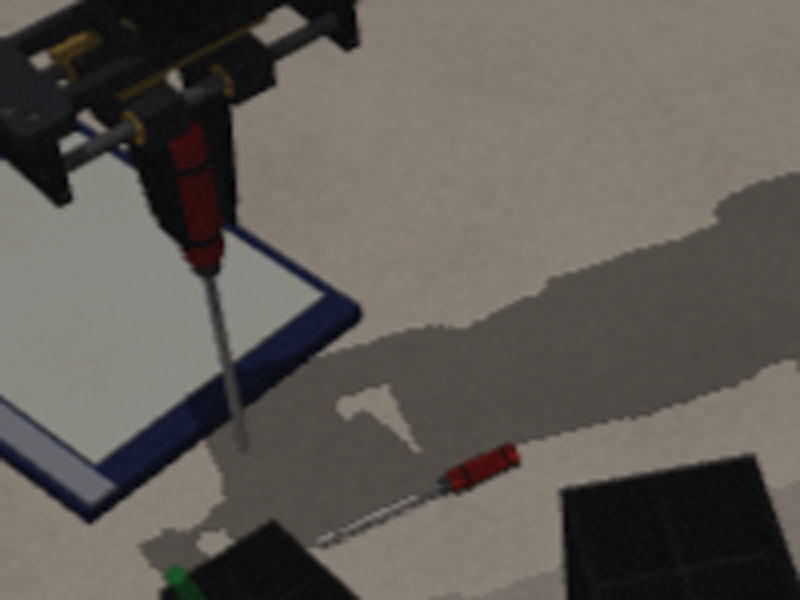

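View pics/s6.png

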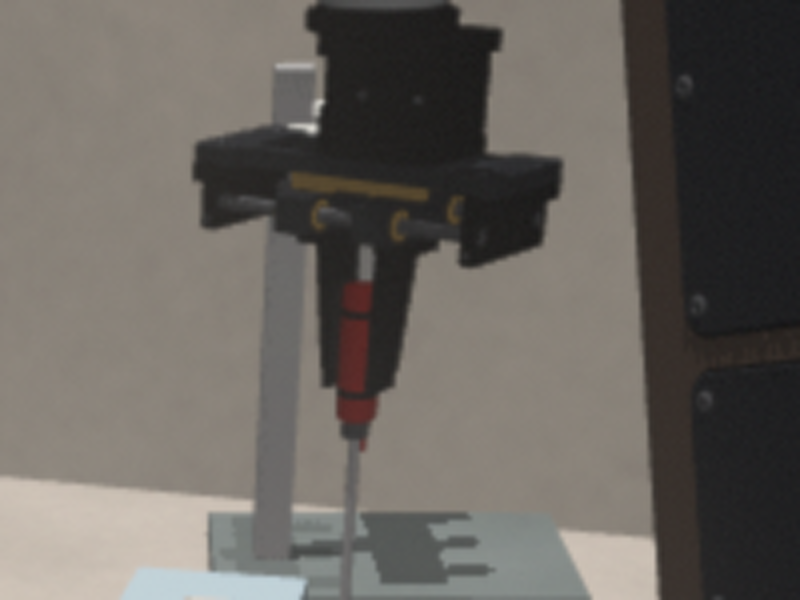

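The tip is seen at (210.7,112.5), against a predicted (211.2,112.9) for a vertical pin 153 mm below the TCP, so the pin is straight. Moving to above the opening.

{"method": "drive_tool", "body": {
  "commands": [
    {"dx": 6, "dy": 32, "dz": 0, "yaw": 0},
    {"dx": 6, "dy": 32, "dz": 0, "yaw": 0},
    {"dx": 6, "dy": 32, "dz": 0, "yaw": 0},
    {"dx": 6, "dy": 32, "dz": 0, "yaw": 0},
    {"dx": 6, "dy": 32, "dz": 0, "yaw": 0}
  ]
}}

```text
t: 6.52
eef_pos: [485.9, -166.0, 337.2]
tcp_rot: [-3.141, -0.0, 1.195]
ft_force: [0.8, -0.8, -1.1]
opening: 0.227
```

{"method": "drive_tool", "body": {
  "commands": [
    {"dx": 6, "dy": 32, "dz": 0, "yaw": 0},
    {"dx": 6, "dy": 32, "dz": 0, "yaw": 0},
    {"dx": 6, "dy": 32, "dz": 0, "yaw": 0},
    {"dx": 6, "dy": 32, "dz": 0, "yaw": 0},
    {"dx": 8, "dy": 37, "dz": 0, "yaw": 0}
  ]
}}

```text
t: 6.93
eef_pos: [517.8, -1.2, 337.4]
tcp_rot: [-3.141, 0.0, 1.195]
ft_force: [-0.1, 0.2, -1.0]
opening: 0.226
```

{"method": "drive_tool", "body": {
  "commands": [
    {"dx": 0, "dy": 0, "dz": -10, "yaw": 0},
    {"dx": 0, "dy": 0, "dz": -10, "yaw": 0},
    {"dx": 0, "dy": 0, "dz": -10, "yaw": 0},
    {"dx": 0, "dy": 0, "dz": 0, "yaw": 0},
    {"dx": 0, "dy": 0, "dz": 0, "yaw": 0}
  ]
}}

```text
t: 7.35
eef_pos: [517.6, -3.5, 306.9]
tcp_rot: [-3.14, 0.001, 1.194]
ft_force: [1.3, -0.5, -0.4]
opening: 0.223
```

```bash
cat > look.py <<'E'
from h import *
import sys
k=sys.argv[1]
im=env.read_camera("scene"); crop(im,280,130,400,220,6,f"pics/c{k}.png")
im=env.read_camera("side"); crop(im,290,180,410,270,6,f"pics/s{k}.png")
s=env.state(); print(s["t"],s["eef_pos"],s["tcp_rot"],s["ft_force"],s["opening"])
E=s["eef_pos"]
for n in ["scene","side"]: 
  print(n,"tip pred",proj(n,E-[0,0,153]).round(1).tolist(),"opening",[(np.round(d["pixel"],1).tolist(),round(d["conf"],2)) for d in env.place_of("release_opening",n)][:2],"tip",[(np.round(d["pixel"],1).tolist(),round(d["conf"],2)) for d in env.place_of("pin_tip",n)][:2])
E
python3 look.py 7
```

```text
7.45 [518.01300647  -3.36281082 307.87818482] [ 3.14126707e+00 -1.00556707e-05  1.19405354e+00] [0.2805092  0.37215733 0.31778757] 0.2294953962687625
scene tip pred [[335.1, 198.2]] opening [([337.4, 207.2], 0.74), ([336.2, 203.0], 0.73)] tip [([334.8, 200.8], 0.53), ([229.7, 135.9], 0.51)]
side tip pred [[342.3, 235.0]] opening [([340.2, 249.8], 0.8)] tip [([297.5, 415.5], 0.21)]
```

View pics/c7.png

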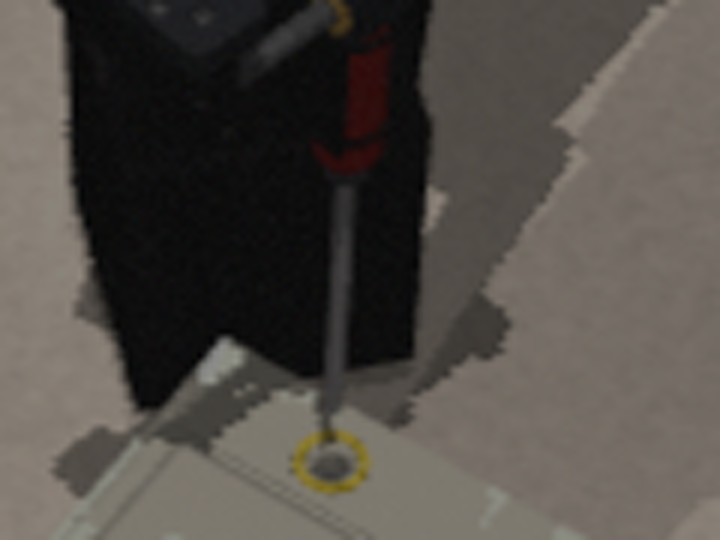

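View pics/s7.png

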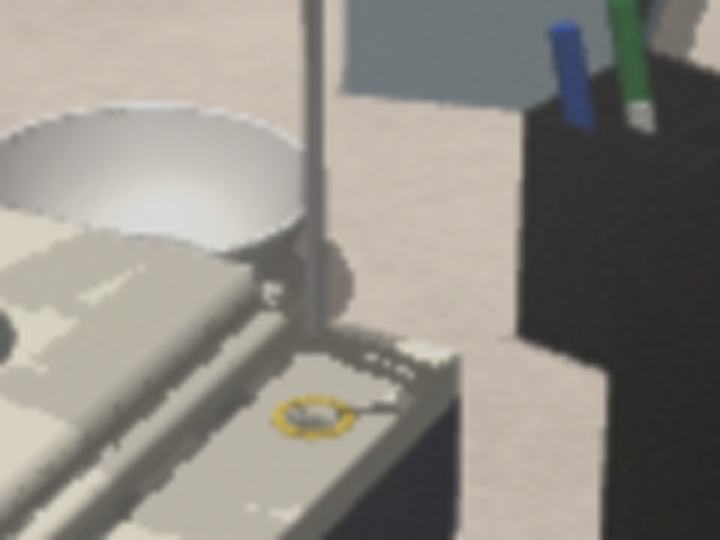

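The ring centre is at scene (335.2,207.2) and side (342.3,249.5), and the tip is almost directly above it. I'll lower to just above the mouth and look again.

{"method": "drive_tool", "body": {
  "commands": [
    {"dx": 0, "dy": 1, "dz": -8, "yaw": 0},
    {"dx": 0, "dy": 0, "dz": -8, "yaw": 0},
    {"dx": 0, "dy": 0, "dz": -7, "yaw": 0},
    {"dx": 0, "dy": 0, "dz": 0, "yaw": 0},
    {"dx": 0, "dy": 0, "dz": 0, "yaw": 0}
  ]
}}

```text
t: 8.07
eef_pos: [517.7, -1.4, 284.1]
tcp_rot: [-3.14, 0.0, 1.196]
ft_force: [0.5, 0.2, 0.1]
opening: 0.224
```

```bash
python3 look.py 8
```

```text
8.1667 [518.02200733  -1.42515196 284.72566115] [3.14145693e+00 3.55596109e-05 1.19563848e+00] [-0.01784723  0.04984591 -0.08464452] 0.22553148369823897
scene tip pred [[335.6, 205.3]] opening [([336.8, 205.8], 0.96)] tip [([224.8, 136.1], 0.6), ([337.1, 204.1], 0.53)]
side tip pred [[341.9, 246.3]] opening [([341.4, 248.3], 0.94)] tip [([344.0, 245.0], 0.64)]
```

View pics/c8.png

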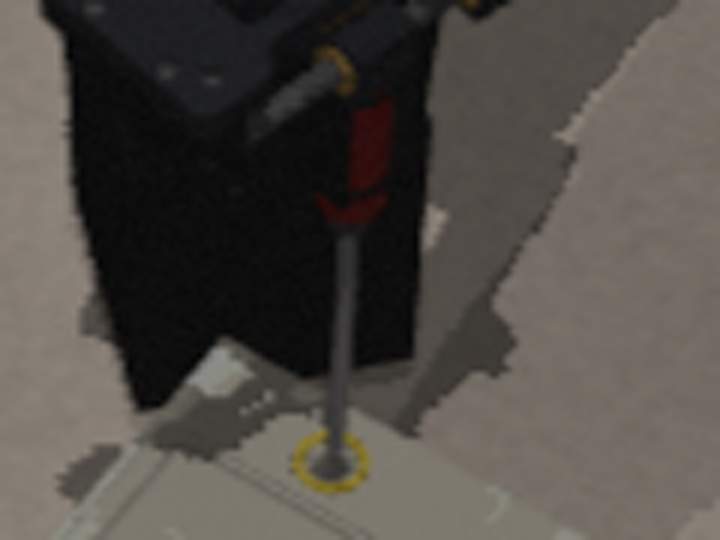

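View pics/s8.png

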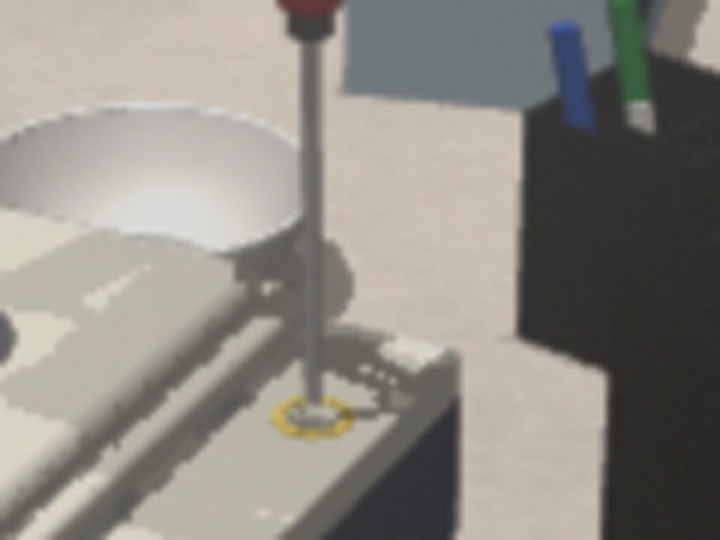

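```bash
python3 - <<'E'
from h import *
print(onz("scene",(335.1,207.1),125),onz("side",(341.9,249.1),125),onz("side",(342.3,249.5),125))
E=np.array([518,-1.4,125.])
for n in("scene","side"): print(n,proj(n,[E,E+[3,0,0],E+[0,3,0]]).round(1).tolist())
E
```

```text
[518.21195006  -2.35472539 125.        ] [518.40660178  -2.24563762 125.        ] [517.20576889  -1.07637632 125.        ]
scene [[335.6, 207.2], [334.9, 208.3], [336.9, 207.7]]
side [[342.0, 249.3], [340.5, 249.1], [341.4, 250.1]]
```

Both cameras give the opening at (518.3,-2.3), within 1 mm of the tip. Entering gently.

{"method": "drive_tool", "body": {
  "commands": [
    {"dx": 0, "dy": -0.8, "dz": -3, "yaw": 0},
    {"dx": 0, "dy": 0, "dz": -4, "yaw": 0},
    {"dx": 0, "dy": 0, "dz": -4, "yaw": 0},
    {"dx": 0, "dy": 0, "dz": -3, "yaw": 0},
    {"dx": 0, "dy": 0, "dz": 0, "yaw": 0}
  ]
}}

```text
t: 8.78
eef_pos: [517.6, -2.2, 269.8]
tcp_rot: [-3.14, 0.0, 1.195]
ft_force: [-0.6, 0.6, -0.8]
opening: 0.229
```

{"method": "drive_tool", "body": {
  "commands": [
    {"dx": 0, "dy": 0, "dz": 0, "yaw": 0}
  ]
}}

```text
t: 8.87
eef_pos: [517.9, -2.2, 270.4]
tcp_rot: [-3.141, 0.0, 1.196]
ft_force: [2.4, 0.4, -0.8]
opening: 0.228
```

```bash
python3 look.py 9
```

```text
8.9667 [518.00576622  -2.22688118 270.74430319] [ 3.14135673e+00 -4.13144372e-05  1.19557087e+00] [-0.0908452  -0.70151937 -1.3844372 ] 0.22553478940129826
scene tip pred [[335.1, 209.1]] opening [([338.7, 157.0], 0.75), ([336.2, 205.5], 0.55)] tip [([335.3, 211.9], 0.66), ([228.7, 138.1], 0.55)]
side tip pred [[342.1, 252.5]] opening [([339.1, 252.0], 0.56)] tip [([343.4, 252.3], 0.73)]
```

View pics/c9.png

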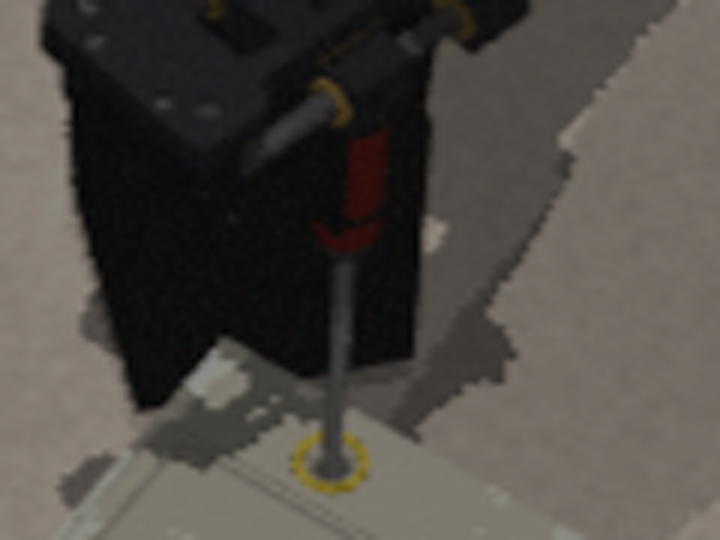

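View pics/s9.png

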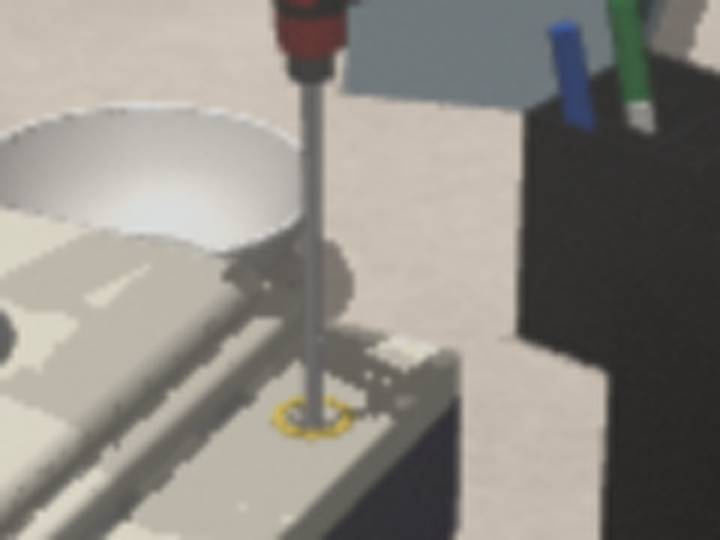

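The pin is inside the ring, centred in both views, and the force is about 1 N. Continuing down to the latch plate.

{"method": "drive_tool", "body": {
  "commands": [
    {"dx": 0, "dy": 0, "dz": -4, "yaw": 0},
    {"dx": 0, "dy": 0, "dz": -4, "yaw": 0},
    {"dx": 0, "dy": 0, "dz": -4, "yaw": 0},
    {"dx": 0, "dy": 0, "dz": -4, "yaw": 0},
    {"dx": 0, "dy": 0, "dz": 0, "yaw": 0}
  ]
}}

```text
t: 9.58
eef_pos: [517.6, -2.2, 253.6]
tcp_rot: [-3.14, 0.0, 1.196]
ft_force: [0.3, 0.7, 0.1]
opening: 0.231
```

{"method": "drive_tool", "body": {
  "commands": [
    {"dx": 0, "dy": 0, "dz": -2, "yaw": 0},
    {"dx": 0, "dy": 0, "dz": -2, "yaw": 0},
    {"dx": 0, "dy": 0, "dz": -1, "yaw": 0},
    {"dx": 0, "dy": 0, "dz": 0, "yaw": 0},
    {"dx": 0, "dy": 0, "dz": 0, "yaw": 0}
  ]
}}

```text
t: 10.0
eef_pos: [518.0, -2.3, 249.8]
tcp_rot: [3.141, -0.0, 1.196]
ft_force: [0.3, 1.2, 0.6]
opening: 0.228
```

{"method": "drive_tool", "body": {
  "commands": [
    {"dx": 0, "dy": 0, "dz": -1.5, "yaw": 0},
    {"dx": 0, "dy": 0, "dz": -1.5, "yaw": 0},
    {"dx": 0, "dy": 0, "dz": 0, "yaw": 0}
  ]
}}

```text
t: 10.25
eef_pos: [518.0, -2.2, 246.6]
tcp_rot: [3.141, -0.0, 1.196]
ft_force: [-0.5, 0.1, 2.1]
opening: 0.226
```

{"method": "drive_tool", "body": {
  "commands": [
    {"dx": 0, "dy": 0, "dz": -1.5, "yaw": 0},
    {"dx": 0, "dy": 0, "dz": -1, "yaw": 0},
    {"dx": 0, "dy": 0, "dz": 0, "yaw": 0},
    {"dx": 0, "dy": 0, "dz": 0, "yaw": 0}
  ]
}}

```text
t: 10.58
eef_pos: [518.1, -2.3, 244.3]
tcp_rot: [3.141, -0.0, 1.196]
ft_force: [1.1, -0.1, 4.0]
opening: 0.231
```

```bash
python3 - <<'E'
from h import *
im=env.read_camera("side"); crop(im,170,120,410,300,3.3,"pics/s10.png"); s=env.state(); print(s["t"],s["eef_pos"],s["ft_force"])
E
```

```text
10.6333 [518.06640845  -2.27818716 244.285786  ] [ 0.23980571 -0.70791387  3.98866119]
```

View pics/s10.png

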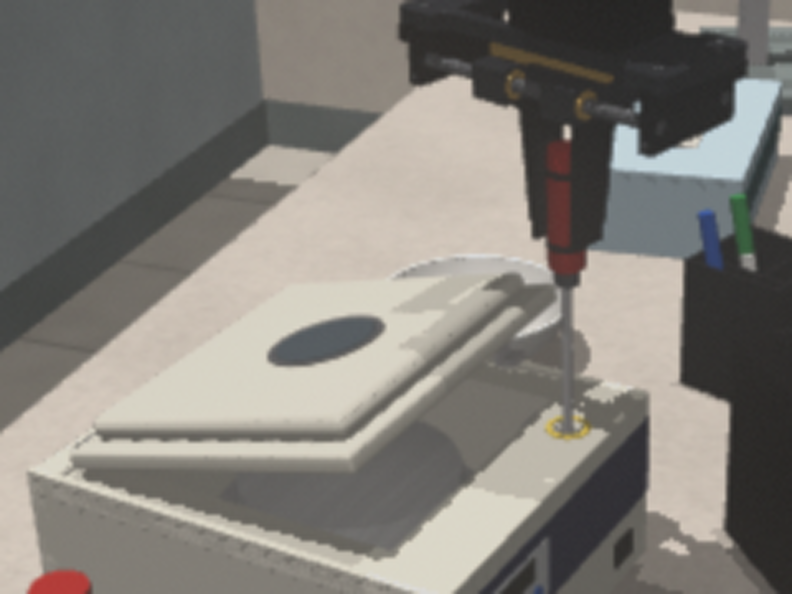

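The lid has sprung ajar at a push of only 4 N. I'll hold briefly, then draw the pin straight up.

{"method": "drive_tool", "body": {
  "commands": [
    {"dx": 0, "dy": 0, "dz": 0, "yaw": 0},
    {"dx": 0, "dy": 0, "dz": 0, "yaw": 0},
    {"dx": 0, "dy": 0, "dz": 0, "yaw": 0},
    {"dx": 0, "dy": 0, "dz": 0, "yaw": 0}
  ]
}}

```text
t: 10.97
eef_pos: [518.0, -2.2, 244.3]
tcp_rot: [3.141, -0.0, 1.196]
ft_force: [0.9, -0.5, 4.3]
opening: 0.225
```

{"method": "drive_tool", "body": {
  "commands": [
    {"dx": 0, "dy": 0, "dz": 8, "yaw": 0},
    {"dx": 0, "dy": 0, "dz": 12, "yaw": 0},
    {"dx": 0, "dy": 0, "dz": 15, "yaw": 0},
    {"dx": 0, "dy": 0, "dz": 20, "yaw": 0},
    {"dx": 0, "dy": 0, "dz": 20, "yaw": 0}
  ]
}}

```text
t: 11.38
eef_pos: [517.2, -2.1, 319.8]
tcp_rot: [-3.139, 0.001, 1.196]
ft_force: [0.4, -0.5, -0.3]
opening: 0.229
```

{"method": "drive_tool", "body": {
  "commands": [
    {"dx": 0, "dy": 0, "dz": 18, "yaw": 0},
    {"dx": -6, "dy": -32, "dz": 0, "yaw": 0},
    {"dx": -6, "dy": -32, "dz": 0, "yaw": 0},
    {"dx": -6, "dy": -32, "dz": 0, "yaw": 0},
    {"dx": -6, "dy": -32, "dz": 0, "yaw": 0}
  ]
}}

```text
t: 11.8
eef_pos: [493.0, -131.2, 337.3]
tcp_rot: [-3.141, -0.0, 1.196]
ft_force: [0.5, 0.3, -1.0]
opening: 0.231
```

{"method": "drive_tool", "body": {
  "commands": [
    {"dx": -6, "dy": -32, "dz": 0, "yaw": 0},
    {"dx": -6, "dy": -32, "dz": 0, "yaw": 0},
    {"dx": -6, "dy": -32, "dz": 0, "yaw": 0},
    {"dx": -6, "dy": -32, "dz": 0, "yaw": 0},
    {"dx": -6, "dy": -32, "dz": 0, "yaw": 0}
  ]
}}

```text
t: 12.22
eef_pos: [463.0, -291.5, 337.2]
tcp_rot: [-3.14, -0.0, 1.195]
ft_force: [0.6, 0.8, -1.4]
opening: 0.228
```

{"method": "drive_tool", "body": {
  "commands": [
    {"dx": -8, "dy": -37, "dz": 0, "yaw": 0},
    {"dx": 0, "dy": 0, "dz": 0, "yaw": 0},
    {"dx": 0, "dy": 0, "dz": 0, "yaw": 0}
  ]
}}

```text
t: 12.47
eef_pos: [455.0, -328.4, 336.6]
tcp_rot: [-3.14, -0.001, 1.193]
ft_force: [0.2, 0.8, -0.5]
opening: 0.226
```

```bash
python3 - <<'E'
from h import *
im=env.read_camera("scene"); crop(im,150,60,350,210,4,"pics/c11.png")
im=env.read_camera("side"); crop(im,330,120,490,240,5,"pics/s11.png")
im=env.read_camera("wrist"); cv2.imwrite("pics/w11.png",im[:,:,::-1])
s=env.state(); print(s["t"],s["eef_pos"],s["tcp_rot"],s["ft_force"],s["opening"])
E=s["eef_pos"]
for n in ["scene","side"]: print(n,proj(n,[E-[0,0,153],E*[1,1,0]+[0,0,100]]).round(1).tolist())
E
```

```text
12.6167 [ 455.95589397 -326.27646278  337.19316278] [-3.14107660e+00 -4.44364748e-04  1.19613730e+00] [-0.00278973  0.3094405  -0.07647233] 0.22701851961154693
scene [[211.4, 112.8], [216.9, 139.3]]
side [[414.7, 163.0], [412.5, 196.8]]
```

View pics/c11.png

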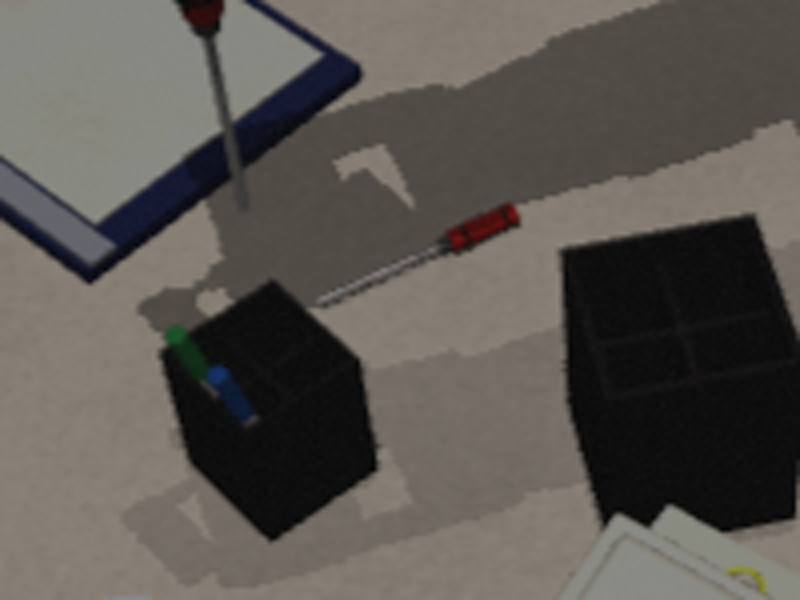

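View pics/s11.png

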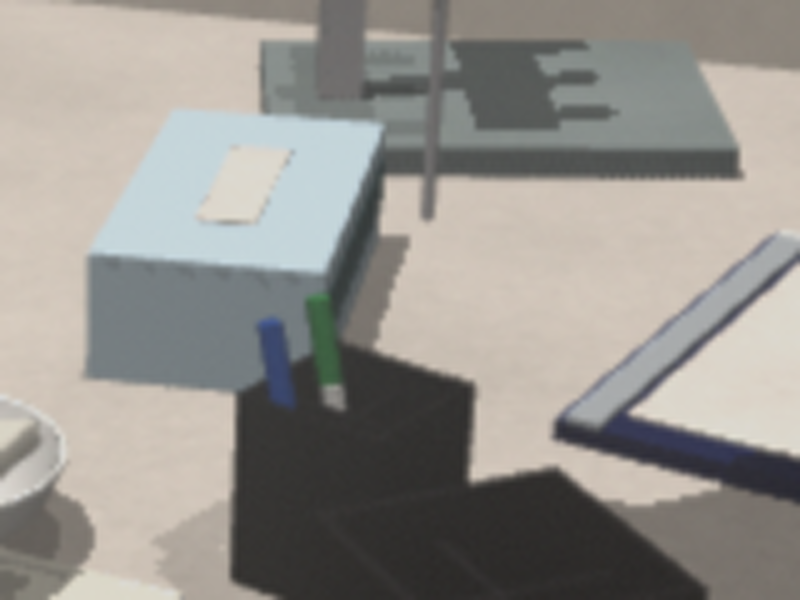

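View pics/w11.png

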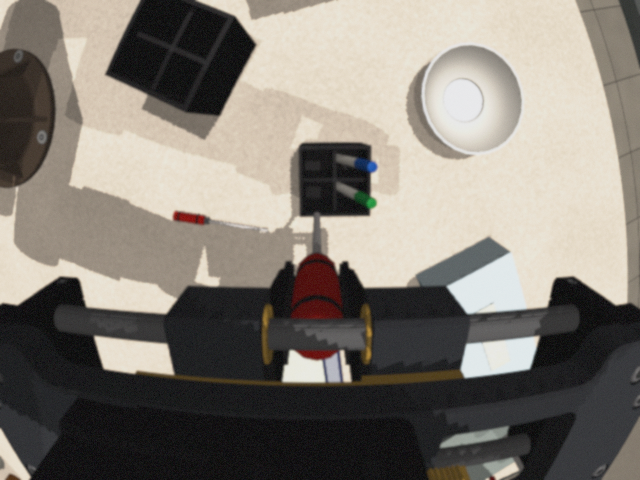

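The caddy has not moved, and the tip is over the centre of its original well: tip (456,-326), well (455,-326). Lowering it in.

{"method": "drive_tool", "body": {
  "commands": [
    {"dx": 0, "dy": 0, "dz": -25, "yaw": 0},
    {"dx": 0, "dy": 0, "dz": -25, "yaw": 0},
    {"dx": 0, "dy": 0, "dz": -20, "yaw": 0},
    {"dx": 0, "dy": 0, "dz": -15, "yaw": 0},
    {"dx": 0, "dy": 0, "dz": -15, "yaw": 0}
  ]
}}

```text
t: 13.03
eef_pos: [456.2, -325.7, 236.5]
tcp_rot: [-3.141, -0.0, 1.197]
ft_force: [0.2, 0.2, -0.8]
opening: 0.224
```

{"method": "drive_tool", "body": {
  "commands": [
    {"dx": 0, "dy": 0, "dz": -20, "yaw": 0},
    {"dx": 0, "dy": 0, "dz": -20, "yaw": 0},
    {"dx": 0, "dy": 0, "dz": -20, "yaw": 0},
    {"dx": 0, "dy": 0, "dz": -10, "yaw": 0},
    {"dx": 0, "dy": 0, "dz": -5, "yaw": 0}
  ]
}}

```text
t: 13.45
eef_pos: [455.9, -326.0, 161.1]
tcp_rot: [-3.14, -0.001, 1.197]
ft_force: [0.1, 0.5, -1.0]
opening: 0.229
```

{"method": "drive_tool", "body": {
  "commands": [
    {"dx": 0, "dy": 0, "dz": -1, "yaw": 0},
    {"dx": 0, "dy": 0, "dz": 0, "yaw": 0}
  ]
}}

```text
t: 13.62
eef_pos: [456.3, -327.1, 161.8]
tcp_rot: [3.141, 0.0, 1.196]
ft_force: [0.6, 0.2, -0.7]
opening: 0.227
```

```bash
python3 - <<'E'
from h import *
im=env.read_camera("scene"); crop(im,150,40,350,190,4,"pics/c12.png")
im=env.read_camera("side"); crop(im,330,80,530,230,4,"pics/s12.png")
s=env.state(); print(s["t"],s["eef_pos"],s["ft_force"],s["opening"])
E
```

```text
13.7167 [ 456.33520302 -327.37202523  162.18187405] [-0.91718886  0.68510775 -0.90256946] 0.2266322351259562
```

View pics/c12.png

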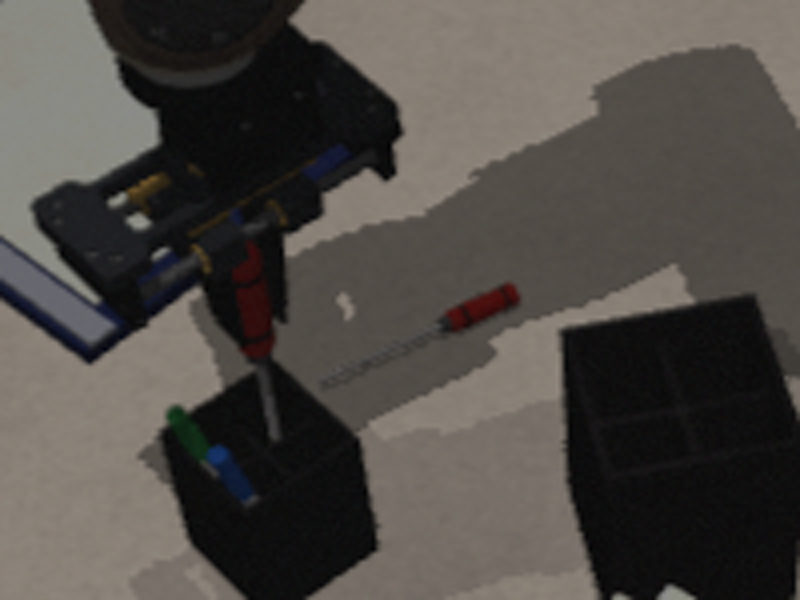

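View pics/s12.png

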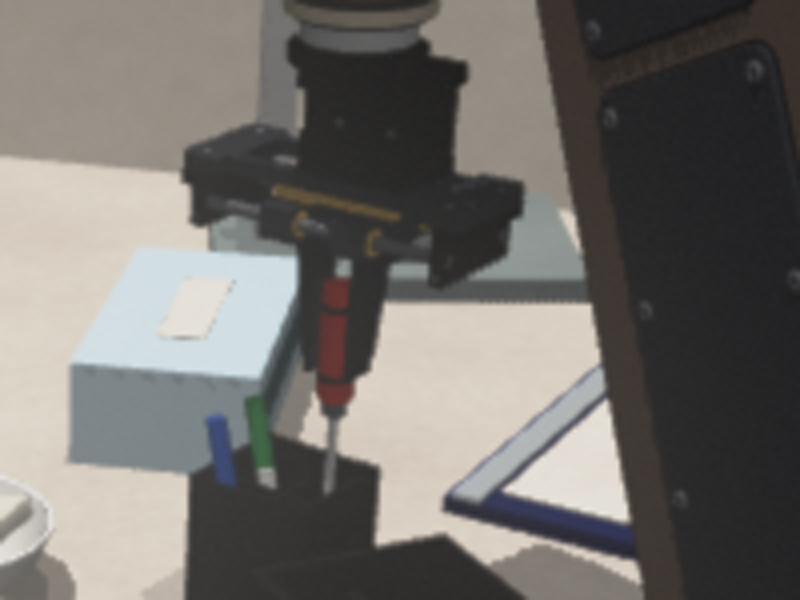

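The pin is back in its well with the tip a few mm above the floor. I'll lower it, release partly, let it lean back on the rim as it was, then open fully.

{"method": "drive_tool", "body": {
  "commands": [
    {"dx": 0, "dy": 0, "dz": -2, "yaw": 0},
    {"dx": 0, "dy": 0, "dz": -1.5, "yaw": 0},
    {"dx": 0, "dy": 0, "dz": 0, "yaw": 0}
  ]
}}

```text
t: 13.97
eef_pos: [455.9, -327.3, 157.7]
tcp_rot: [3.141, 0.0, 1.195]
ft_force: [1.2, -0.1, -0.9]
opening: 0.229
```

{"method": "drive_tool", "body": {
  "commands": [
    {"dx": 0, "dy": 0, "dz": 0, "yaw": 0},
    {"dx": 0, "dy": 0, "dz": 0, "yaw": 0},
    {"dx": 0, "dy": 0, "dz": 0, "yaw": 0},
    {"dx": 0, "dy": 0, "dz": 0, "yaw": 0},
    {"dx": 0, "dy": 0, "dz": 0, "yaw": 0}
  ],
  "grip": 0.42
}}

```text
t: 14.38
eef_pos: [455.9, -327.2, 157.7]
tcp_rot: [3.141, 0.0, 1.196]
ft_force: [-0.2, -0.4, 0.5]
opening: 0.414
```

{"method": "drive_tool", "body": {
  "commands": [
    {"dx": -4, "dy": 1.5, "dz": 0, "yaw": 0},
    {"dx": -4, "dy": 1.5, "dz": 0, "yaw": 0},
    {"dx": -4, "dy": 1.5, "dz": 0, "yaw": 0},
    {"dx": -4, "dy": 1.5, "dz": 0, "yaw": 0}
  ]
}}

```text
t: 14.72
eef_pos: [439.4, -321.0, 157.7]
tcp_rot: [-3.142, -0.0, 1.196]
ft_force: [-0.0, -0.1, -0.5]
opening: 0.421
```

```bash
python3 - <<'E'
from h import *
im=env.read_camera("wrist"); cv2.imwrite("pics/w13.png",im[:,:,::-1])
im=env.read_camera("side"); crop(im,330,80,530,230,4,"pics/s13.png")
s=env.state(); print(s["t"],s["eef_pos"],s["ft_force"],s["opening"])
E
```

```text
14.8167 [ 439.23603288 -320.96307796  157.77436828] [-0.66231652  0.68572411  1.13635995] 0.4233950642717253
```

View pics/w13.png

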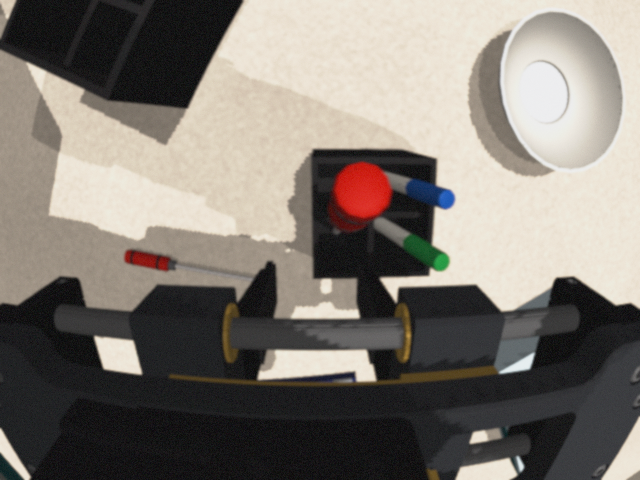

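View pics/s13.png

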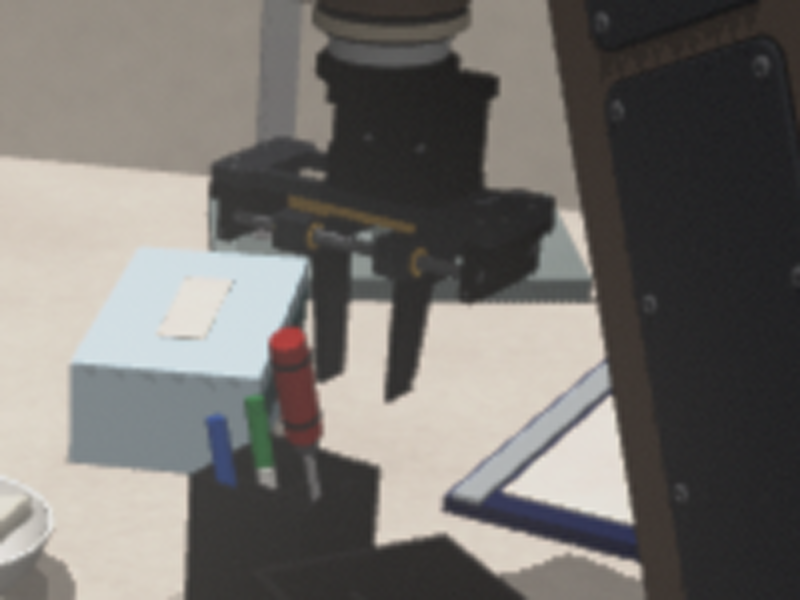

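The pin slipped out of the open jaws and now leans towards the caddy's middle, with its handle at wrist (360,190). It is still in its well and clear of the gripper. Lifting away to check.

{"method": "drive_tool", "body": {
  "commands": [
    {"dx": 0, "dy": 0, "dz": 25, "yaw": 0},
    {"dx": 0, "dy": 0, "dz": 30, "yaw": 0},
    {"dx": 0, "dy": 0, "dz": 35, "yaw": 0},
    {"dx": -10, "dy": -15, "dz": 30, "yaw": 0},
    {"dx": -10, "dy": -15, "dz": 20, "yaw": 0}
  ]
}}

```text
t: 15.23
eef_pos: [420.3, -351.4, 301.0]
tcp_rot: [3.138, 0.001, 1.197]
ft_force: [0.8, -0.0, 0.3]
opening: 0.421
```

{"method": "drive_tool", "body": {
  "commands": [
    {"dx": -10, "dy": -30, "dz": 0, "yaw": 0},
    {"dx": -10, "dy": -30, "dz": 0, "yaw": 0},
    {"dx": -10, "dy": -20, "dz": 0, "yaw": 0},
    {"dx": 0, "dy": 0, "dz": 0, "yaw": 0},
    {"dx": 0, "dy": 0, "dz": 0, "yaw": 0}
  ]
}}

```text
t: 15.65
eef_pos: [389.3, -431.8, 297.3]
tcp_rot: [-3.141, -0.0, 1.194]
ft_force: [0.4, 0.0, -0.7]
opening: 0.419
```

```bash
python3 - <<'E'
from h import *
im=env.read_camera("scene"); cv2.imwrite("pics/sc14.png",im[:,:,::-1]); crop(im,170,80,370,230,4,"pics/c14.png")
im=env.read_camera("side"); cv2.imwrite("pics/s14.png",im[:,:,::-1]); crop(im,330,140,490,260,5,"pics/sd14.png")
s=env.state(); print(s["t"],s["eef_pos"],s["ft_force"],s["opening"])
E
```

```text
15.75 [ 390.07880711 -430.65389098  297.59165309] [-0.4400014   0.01182092 -0.12553717] 0.41781640688217564
```

View pics/c14.png

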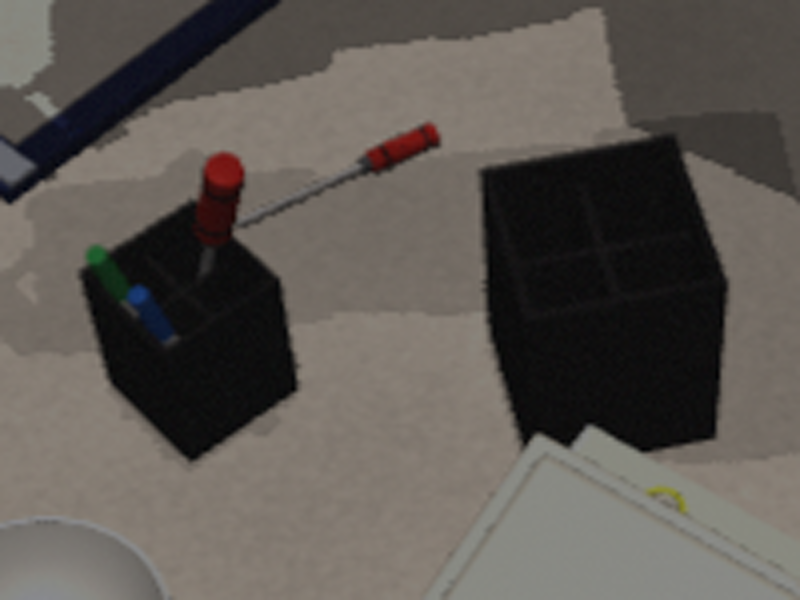

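View pics/sd14.png

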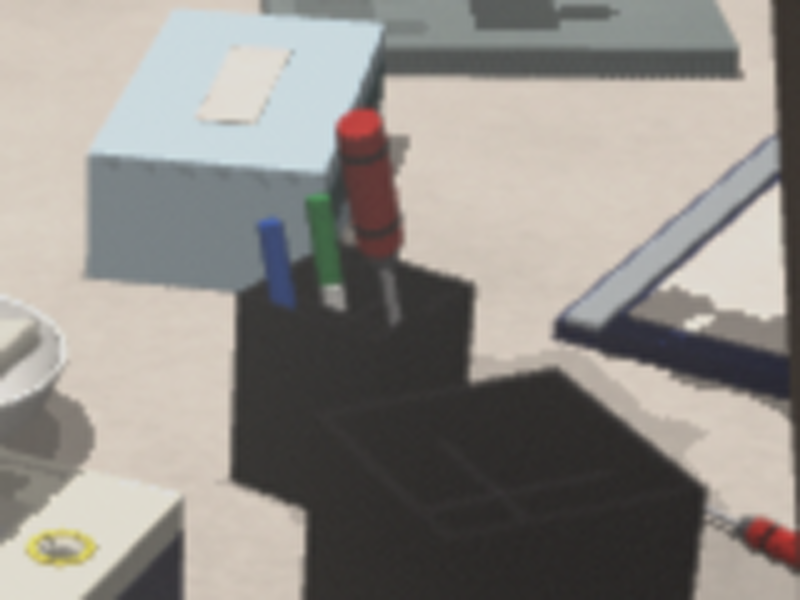

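View pics/s14.png

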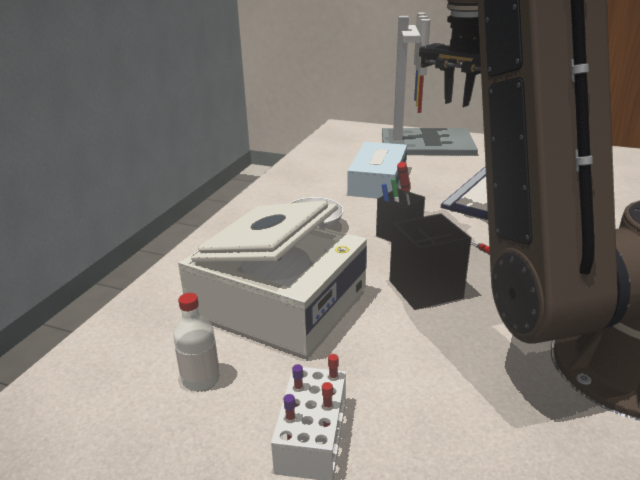

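View pics/sc14.png

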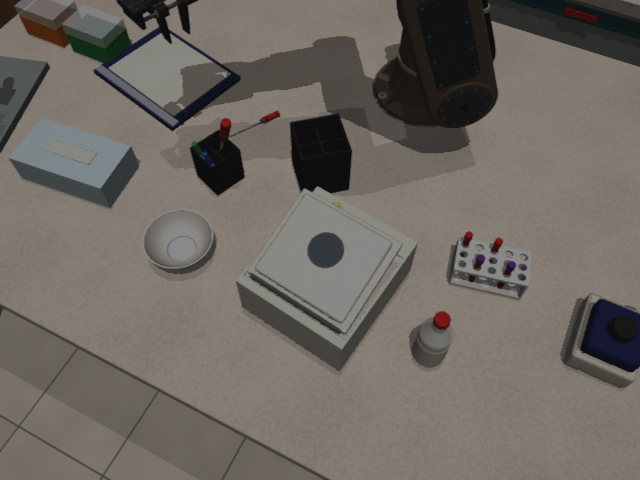

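The lid is ajar, the caddy and markers look unmoved, and the pin leans in its well. A quick triangulation will check how deep the tip sits, its tilt, and that it is at rest.

```bash
python3 - <<'E'
from h import *
S=lambda p:np.array(p)/4+[170,80]
D=lambda p:np.array(p)/5+[330,140]
po=[("scene",S((224,160)),208),("scene",S((213,243)),136),("side",D((358,118)),208),("side",D((382,258)),134)]
ax=lambda q:np.array([q[3],q[4],1.])/np.linalg.norm([q[3],q[4],1.])
g=lambda q:np.concatenate([proj(n,q[:3]+ax(q)*l)[0]-p for n,p,l in po])
q=least_squares(g,[455,-326,5,0,0]);v=[479.6,-315.3,-.369];c,s=np.cos(v[2]),np.sin(v[2])
print("tip",q.x.round(2),q.fun.round(1),"tilt",np.arccos(ax(q.x)[2]),"in caddy",np.array([[c,s],[-s,c]])@(q.x[:2]-v[:2]))
a=env.read_camera("scene").astype(int); b=cv2.imread("pics/sc14.png")[:,:,::-1].astype(int)
print("motion diff near caddy",np.abs(a-b)[80:210,180:260].mean(), "elsewhere", np.abs(a-b)[300:].mean(), env.state()["t"])
E
```

```text
tip [ 4.5927e+02 -3.2799e+02 -4.5400e+00  7.0000e-02  2.4000e-01] [-0.6  1.2  0.7 -1.3  1.2  0.4 -1.3 -0.5] tilt 0.24440987775949585 in caddy [-14.38513157 -19.17102148]
motion diff near caddy 1.1201923076923077 elsewhere 0.5518894675925926 15.8
```

The tip is on the well floor at about (-14,-19) in the caddy frame, with a tilt of 0.24 rad and nothing moving. Handing in.

```bash
python3 -c "
from cell import env
print(env.job_done())"
```

```text
the job is handed in; nothing more can be done
None
```

I drew the large pin out of the small caddy and pushed it straight down through the yellow-ringed opening. The lid sprang ajar at about 4 N on the wrist sensor, and the pin is back in its original caddy well. I handed the job in at about 15.8 s; it reports no verdict.

**Last checks:**
- **Lid and surroundings:** the final pictures show the lid ajar. The caddy, both markers, rack, bottle and basin look unmoved, and the gripper is clear of everything.
- **Pin:** the tip works out at about (-14, -19) mm in the caddy frame, with a tilt of about 0.24 rad. The height came out at -4.5 mm, below the well floor at 4 mm. That is a measuring error, since the fit was off by up to 1.3 pixels, and I take it to mean the tip is on the floor.
- **At rest:** two pictures about 0.1 s apart differed by 1.1 grey levels around the caddy and 0.55 elsewhere. I took that as at rest, but the margin is small.

**Not as planned:**
- One batch of moves was refused, apparently because its rows left out some values. I sent it again in full.
- On release, the pin slipped sideways out of the half-open jaws. It now leans towards the middle of the caddy rather than back on the outer rim.

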